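Snap up the sprung work stand and fit a pump sleeve

ROBOT

A 6-joint arm with a two-finger parallel gripper is mounted at the origin on the work surface. World frame = base frame: x ahead of the robot, y to its left, z up, the work surface at z = 0. Lengths are in m, angles in rad, forces in N, time in s.
With the tool pointing down it reaches from about 0.425 to 0.95 m from the base axis. Payload 3.5 kg.
Tool frame: the origin (TCP) lies at the very end of the fingers, on their centre line; the grasp point (between the pads) lies ctrl.grip_point_offset behind it (ctrl.grip_point_offset is the distance from the TCP to the grasp point, in m); z points along the fingers, y is the direction in which the jaws open and shut (so a half turn about z gives the same grasp; the last joint's range is limited). The gripper opens to 85 mm and grips with 20 to 120 N. Pads are 22 mm wide; open, the fingers measure 114 mm over their backs; the gripper's body (76 mm by 85 mm) begins 54 mm behind the grasp point. The pads swing forward as they close: fully open they stand 13 mm farther back than shut.
Start: joints at [1.094, 0.286, 1.577, -0, 1.279, -0.15], TCP at [0.217, 0.639, 0.231] pointing down, gripper open.
Joint ranges: [-2.77, 2.77], [-0.9, 2.22], [0.21, 2.48], [-1.53, 4.67], [0.24, 2.81], [-2.84, 2.84]. Speed limits (rad/s): [2.79, 2.79, 3.14, 3.14, 3.14, 3.14].

INTERFACE

Orientations are given as a unit quaternion [x, y, z, w].
In Python, from plant import telemetry, imaging, ticket, finder, ctrl gives the robot as it stands. The module is installed in compiled form; this text tells all that it offers.
- The arm moves only by the shell command python3 -m crank 'ROWS' [FORCE]. ROWS is JSON, a list of rows, each a list of 7 numbers: the shift along the tool's x, y, z scaled (see below), then the turn, a rotation vector about the tool's x, y, z scaled (see below), then the opening, from 0 (shut) to 1 (fully open). A call has 1 to 12 rows; each row is the pose to reach, as a shift and turn from the pose commanded when the call began, along the tool's axes at that moment; what a row does not reach only later rows make up. The controller multiplies each number of a shift by 0.15 m and each number of a turn by 90 degrees. A row lasts 1/10 s, in which the tool goes at most 50 mm and 8.59 degrees, less where a joint would pass 70% of its speed; a pose out of reach is approached as far as the arm can. A call with a number of a shift or a turn outside -1 to 1 is refused whole. A call with a gripper value outside its range is refused whole. The fingers move at their own pace and stop on an object; FORCE is the grip in N (left out, the last holds). Time passes only in rows, so rows that repeat a pose let the fingers close. It gives the time, the measured TCP pose, the force and the opening at its end, in the units of the state.
- telemetry.get_state(): the state, without advancing time (a new reading comes with each control period).
- imaging.read_camera(name): name is "scene" or "top" or "wrist"; returns a dict with "pixels" (480x640x3 uint8, red, green, blue), "vfov" (degrees; the focal length in pixels is half the picture's height over the tangent of half this angle, whatever the lens; pixels are square), "cx", "cy" (the principal point, pixels), "rvec" (rotation vector, rad) and "tvec" (3), from world to camera coordinates, as OpenCV has them. Camera axes: x right, y down, z forward; pixel columns grow to the right and rows downward; lengths in m; the calibration is good to about 2 mm. A picture is of the moment at which its call begins. There is no depth.
- ticket.sign_off(): hands the job in, once; it reports no verdict.
Trained networks look in a picture, given as the dict that the camera call returned (one of the last four; its "shot" number tells which), for a name from the list of things; names that differ only in an ending like _2 or _b are one class to them, and where a whole thing is asked for, a point or a joint stands for the part that bears it (a point fixed in the world has none). Each returns a list of dicts, best first, with "confidence" (0 to 1); they miss things now and then, are a little off and sometimes report something else, mostly with a low value. They report only what shows in the picture. A call takes as long as a camera call. They do not tell look-alikes from the thing itself.
- finder.masks_of(label, picture): "pixels" (480x640 bool, what is visible of it) and "extent" ([left, top, right, bottom] in pixels, round what is visible of it).
- finder.pinpoint(label, picture): "location" ([row, column] in pixels: a listed point, or the origin of a listed thing).
The state is a dict: "time": time; "qpos": joint angles; "dq": joint speeds; "joint_efforts": joint torques, N m; "eef_pos": TCP position; "tcp_rot": TCP orientation; "contact_force": force on the tool from outside, world axes, zero at the start; "wrist_torque": the same for the moment, N m; "opening": opening from 0.0 (shut) to 1.0 (fully open).
Only numpy, scipy, OpenCV 4.12 (cv2) and the standard library are available. Lean on these libraries where they do the work, as an engineer would, in place of code of your own. Each camera call takes 0.05 s, during which the arm holds its last target.

TASK

Push the folded work stand by its red tang, past its over-centre point, until it snaps upright, and press it home against its stop with about 10 N for half a second, never forcing it. Then slip the black sleeve over the upright spigot, lower it gently until it rests fully home on the collar, and let go, leaving the stand upright and the other things on the bench undisturbed.

Things in the scene. Friction and masses are not known exactly. Their poses are not given: they have to be found in the camera images.
- base: Dark steel base plate 150 x 90 x 10 mm bolted to the bench, with two white cheeks (44 mm along x, 44 mm over both, 68 mm tall) that carry the stand's hinge, and a coil spring on its -y side. Origin: centre of the plate's underside, on the bench. Its x axis points from the folded side to the side of the upright stop; the hinge lies along its y axis.
- pivot (a point): The hinge axis of the stand, 50 mm above the base's origin; its y axis is the hinge axis.
- stand (a joint): Angle of the sprung stand: 0 = folded, arm leaning 50 degrees from upright to the base's -x; 0.873 rad = upright on its stop (stiff: 1 mm more at the tang is 5 to 15 N), spigot vertical. The spring returns it below about 0.45 rad and snaps it up above about 0.7. A push of 6 to 11 N on the tang starts it, falling to nothing at over-centre. Upright, 2 N sideways at the spigot tip can start it back.
- tang (a point): Point on the axis of the red tang, a smooth 14 mm pin along the base's y on a lever outside the +y cheek: 115 mm from the hinge, 65 mm to the +y side of the base's middle; free from 34 to 95 mm. The lever stands 25 degrees ahead of the arm: folded, tang 49 mm to the -x side of the hinge, 154 mm above the bench; upright, 49 mm to the +x side, 154 mm up. Touch it slowly, press under 20 N.
- seat (a point): Top face centre of the steel collar (30 mm across, 6 mm thick) on the white arm (13 x 18 mm bar), 120 mm from the hinge (170 mm above the bench when upright). Its z axis points along the arm to the spigot's tip. On it stands the steel spigot: 16 mm diameter for 28 mm, then a 12 mm cone narrowing to 6 mm. Sleeve and stand should press on one another with less than 25 N.
- sleeve: Black hard plastic sleeve standing on the bench: outside 44 mm, through bore 19 mm, 36 mm tall, about 70 g. Origin: centre of its underside; z along the bore.
- jar: White jar with a blue cap, 42 mm across, 55 mm tall, a bystander. Origin: centre of its underside.
- module: Control module: green board 52 x 46 mm with a black relay box, 32 mm tall, a bystander. Origin: centre of its underside.
- driver: Red-handled screwdriver lying on the bench, a bystander.
Mind the look-alikes: they are no part of the job. Several things have the shape of the base; the one meant has the colours described above.

How it is judged:
By the outcome, as a careful person would: the job done as asked, in the order asked, and still so for the second after the job is handed in, with the robot touching nothing.
It also fails if it takes over 72 s, if anything falls off the work surface, if the arm or the gripper's body presses on something with over 40 N, if the wrist force passes 120 N, or if a joint passes its speed limit or range.

## Working session

There is one attempt and no reset: what is moved stays moved. The work goes in short steps, Python scripts to look and compute and a shell command to move; the robot and the scene stay as the last step left them, time stands still between calls to the robot, and variables do not carry over. Pictures are saved under pics/ and viewed, and the job is handed in when it is done.

```bash
mkdir -p pics; ls; cat > h.py <<'E'
import numpy as np, cv2
from scipy.spatial.transform import Rotation as R
from plant import telemetry, imaging, ticket, finder, ctrl
def K(p):
    h=p["pixels"].shape[0]; f=h/2/np.tan(np.radians(p["vfov"])/2)
    return np.array([[f,0,p["cx"]],[0,f,p["cy"]],[0,0,1.]])
def proj(p,X):
    return cv2.projectPoints(np.array(X,float).reshape(-1,3),np.array(p["rvec"],float),np.array(p["tvec"],float),K(p),None)[0].reshape(-1,2)
def ray(p,u,v):
    Rm=cv2.Rodrigues(np.array(p["rvec"],float))[0]; c=-Rm.T@np.array(p["tvec"],float)
    d=Rm.T@np.linalg.inv(K(p))@np.array([u,v,1.]); return c,d/np.linalg.norm(d)
def atz(p,u,v,z):
    c,d=ray(p,u,v); return c+d*(z-c[2])/d[2]
def tri(obs):
    A=np.zeros((3,3));b=np.zeros(3)
    for p,u,v in obs:
        c,d=ray(p,u,v);M=np.eye(3)-np.outer(d,d);A+=M;b+=M@c
    return np.linalg.solve(A,b)
def save(p,n): cv2.imwrite("pics/"+n+".png",p["pixels"][:,:,::-1])
E
python3 - <<'E'
from h import *
print(telemetry.get_state(), ctrl.grip_point_offset)
for n in ["scene","top","wrist"]:
    p=imaging.read_camera(n); save(p,n+"0"); print(n,p["vfov"],p["cx"],p["cy"],p["rvec"],p["tvec"],p.get("shot"))
    for l in ["base","pivot","tang","seat","sleeve","jar","module","driver"]:
        try:
            print(l,[(np.round(d["location"],1).tolist(),round(d["confidence"],2)) for d in finder.pinpoint(l,p)])
        except Exception as e: print(l,e)
E
```

```text
pics
{'time': 0.0, 'qpos': array([ 1.09400590e+00,  2.87177600e-01,  1.57817893e+00,  7.33934041e-05,
        1.27860664e+00, -1.49984586e-01]), 'dq': array([ 1.04718258e-03,  2.44259684e-04,  6.08831531e-05,  2.68940897e-04,
        4.55301040e-04, -2.13645285e-04]), 'joint_efforts': array([ 3.77476608e-04, -4.05993640e+01, -2.92620850e+01, -1.51467088e-04,
        5.88840616e-03,  5.42561196e-06]), 'eef_pos': array([0.21632866, 0.63870225, 0.22993818]), 'tcp_rot': array([ 1.62687090e-01,  9.86677001e-01, -1.11669962e-03, -3.98812464e-04]), 'contact_force': array([ 0.60938514, -0.41648265,  0.06132047]), 'wrist_torque': array([0.05192216, 0.0785896 , 0.03074017]), 'opening': 0.9981808540572829} 0.0187
scene 46.27629880973122 327.1062596392308 237.76164917794904 [ 1.67240174  1.72839273 -0.79735291] [-0.00697178 -0.16570751  1.51382775] 1
base [([350.4, 276.1], 0.96), ([227.4, 442.1], 0.95), ([268.8, 342.5], 0.9), ([240.7, 229.0], 0.67)]
pivot [([333.7, 277.0], 0.76), ([254.5, 338.9], 0.76), ([208.4, 441.8], 0.65), ([225.9, 225.7], 0.57)]
tang [([159.0, 475.5], 0.97), ([196.0, 363.3]
[... 511 characters left out ...]
.4], 0.77)]
pivot [([273.5, 295.8], 0.97), ([347.3, 188.6], 0.91), ([177.1, 345.6], 0.71), ([310.2, 405.9], 0.59)]
tang [([299.0, 273.5], 0.88), ([197.0, 327.1], 0.73), ([348.7, 401.9], 0.73), ([376.2, 148.0], 0.72)]
seat [([392.5, 180.4], 0.96), ([211.7, 363.7], 0.88), ([303.8, 310.6], 0.85), ([349.9, 435.7], 0.83), ([177.0, 196.7], 0.31)]
sleeve [([182.9, 198.2], 0.59), ([176.6, 345.6], 0.44)]
jar [([233.3, 229.3], 0.74)]
module [([227.7, 168.1], 0.64)]
driver [([242.0, 447.6], 0.83)]
wrist 61.9144078608063 321.42604726000644 242.02833051614448 [-2.36803929 -1.69401141 -0.23008186] [-0.67393225 -0.03377778  0.38006129] 3
base []
pivot []
tang []
seat []
sleeve []
jar []
module []
driver []
```

View pics/scene0.png

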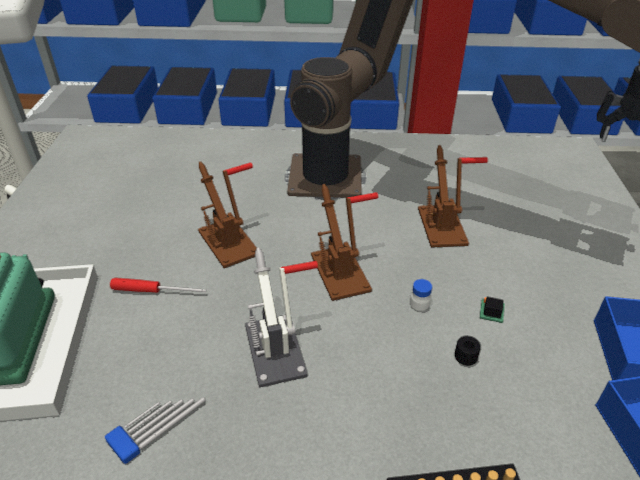

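View pics/top0.png

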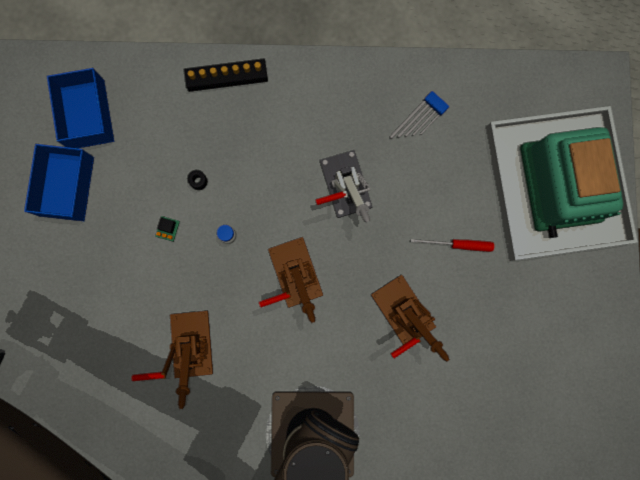

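The steel/white stand is the real one: scene (276,350), top (347,183). The look-alikes are the three brown ones, at scene (442,227), (342,269) and (229,241). The sleeve is at scene (467,351), top (197,180). The jar and its cap are at scene (421,295). I'll check all this in close crops.

```bash
python3 - <<'E'
from h import *
a=cv2.imread("pics/scene0.png")[235:395,220:340]; b=cv2.imread("pics/top0.png")[140:230,300:390]
a=cv2.resize(a,None,fx=3.6,fy=3.6,interpolation=2)[:576]; b=cv2.resize(b,(360,360),interpolation=2)
o=np.zeros((576,432+360,3),np.uint8);o[:a.shape[0],:432]=a[:,:432];o[:360,432:]=b;cv2.imwrite("pics/crop0.png",o)
E
```

```text
(no output)
```

View pics/crop0.png

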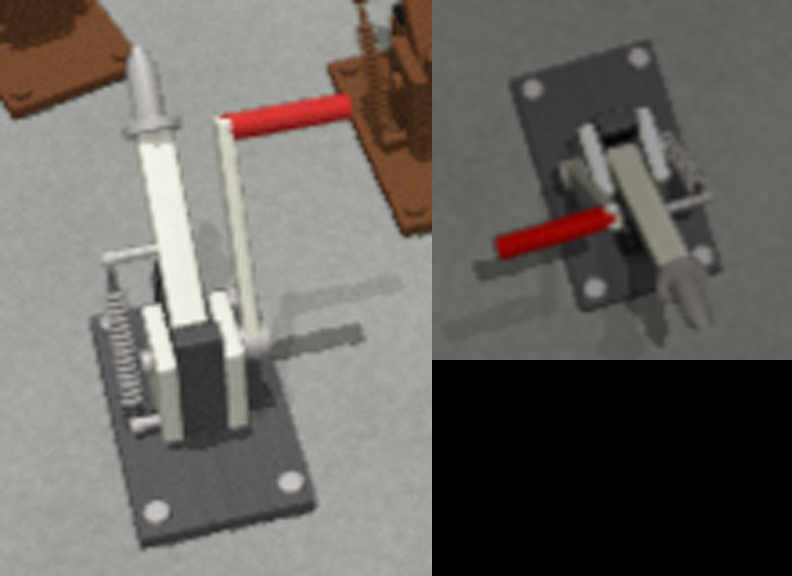

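```bash
cat > fit.py <<'E'
from h import *
from scipy.optimize import least_squares
import pickle
ps=imaging.read_camera("scene");pt=imaging.read_camera("top")
sc=lambda u,v:(u/3.6+220,v/3.6+235); tc=lambda u,v:((u-432)/4+300,v/4+140)
th0=-np.radians(50)
def tang(t,l): # lever angle from upright toward +x
    a=t-np.radians(50)+np.radians(25); return [0.115*np.sin(a),l,0.05+0.115*np.cos(a)]
obs=[(ps,sc(142,540),[.075,-.045,.01]),(ps,sc(313,498),[.075,.045,.01]),(ps,sc(92,320),[-.075,-.045,.01]),
(pt,tc(512,80),[.075,.045,.01]),(pt,tc(650,42),[.075,-.045,.01]),(pt,tc(720,268),[-.075,-.045,.01]),(pt,tc(583,310),[-.075,.045,.01]),
(ps,sc(352,108),tang(0,.095)),(pt,tc(499,246),tang(0,.095)),
(ps,(259.3,270.0),[-.120*np.sin(.873),0,.05+.12*np.cos(.873)])]
def W(q,X):
    c,s=np.cos(q[2]),np.sin(q[2]); X=np.array(X); return np.array([q[0]+c*X[0]-s*X[1],q[1]+s*X[0]+c*X[1],X[2]])
def f(q): return np.concatenate([proj(p,W(q,X))[0]-uv for p,uv,X in obs])
r=least_squares(f,[.68,-.05,.2],loss="soft_l1"); q=r.x
print(q,np.degrees(q[2])); print(f(q).reshape(-1,2).round(1).tolist())
print("pivot",W(q,[0,0,.05]),"tangpt",W(q,tang(0,.065)),"up",W(q,tang(.873,.065)),"seat up",W(q,[0,0,.17]),"seat folded",W(q,obs[-1][2]))
np.save("q.npy",q)
# sleeve
for p,nm in((ps,"s"),(pt,"t")):
    for l in["sleeve","jar","module"]:
        for m in finder.masks_of(l,p)[:2]:
            e=m["extent"];M=np.argwhere(m["pixels"]);print(nm,l,m["confidence"],e,M.mean(0))
            u,v=(e[0]+e[2])/2,(e[1]+e[3])/2
            print("  mid z.018/.036",atz(p,u,v,.018),atz(p,u,v,.036))
        for d in finder.pinpoint(l,p)[:1]: print("   origin",atz(p,d["location"][1],d["location"][0],0))
save(ps,"s1")
E
python3 fit.py
```

```text
[ 0.59451744 -0.07620687  0.30773096] 17.631685045973523
[[-1.7, 0.2], [0.4, 0.5], [-2.1, -1.0], [-1.1, -0.6], [-0.5, -1.5], [0.6, -0.1], [-0.5, 0.1], [-1.7, -0.5], [-1.0, 0.7], [1.4, -0.8]]
pivot [ 0.59451744 -0.07620687  0.05      ] tangpt [ 0.52851116 -0.02898148  0.1542254 ] up [6.21180432e-01 4.71360807e-04 1.54209090e-01] seat up [ 0.59451744 -0.07620687  0.17      ] seat folded [ 0.50688581 -0.10405861  0.12710368]
s sleeve 0.83 [457.1, 337.3, 481.4, 363.6] [350.04266212 467.42662116]
  mid z.018/.036 [0.59505222 0.28690288 0.018     ] [0.60974565 0.28134835 0.036     ]
   origin [5.94034823e-01 2.83544262e-01 1.11022302e-16]
s jar 0.58 [409.8, 275.8, 432.7, 309.2] [294.01142857 421.11238095]
  mid z.018/.036 [0.44762697 0.21293906 0.018     ] [0.46553863 0.20899913 0.036     ]
   origin [0.45693615 0.20042118 0.        ]
s module 0.59 [479.0, 296.9, 505.5, 323.2] [308.78219697 492.56439394]
  mid z.018/.036 [0.49127218 0.34988441 0.018     ] [0.50823108 0.34295502 0.036     ]
   origin [0.47288094 0.35455566 0.        ]
t sleeve 0.59 [187.6, 172.8, 206.6, 191.6] [179.93571429 197.02142857]
  mid z.018/.036 [0.59011743 0.28197487 0.018     ] [0.58609861 0.27833633 0.036     ]
t jar 0.57 [217.2, 222.0, 235.8, 244.6] [234.33834586 225.9924812 ]
  mid z.018/.036 [0.46719251 0.20869058 0.018     ] [0.46491828 0.20609211 0.036     ]
   origin [0.46980005 0.20310369 0.        ]
t module 0.77 [156.9, 216.6, 182.2, 240.8] [228.32941176 166.52      ]
  mid z.018/.036 [0.47674372 0.34396327 0.018     ] [0.47433393 0.33944498 0.036     ]
   origin [0.47398573 0.35370323 0.        ]
```

```bash
python3 - <<'E'
from h import *
p=imaging.read_camera("top")
for n,u,v,z in[("brown tip",312,320,.153),("brown tang end",262,303,.154),("brown tang in",290,295,.154),("brown base TR",300,238,.01),("brown base BR",322,295,.01),("brown base TL",270,247,.01)]:
    print(n,atz(p,u,v,z).round(3))
s=telemetry.get_state(); print(s["eef_pos"],s["contact_force"])
Rm=R.from_quat(s["tcp_rot"]).as_matrix(); t=np.array([.486,-.039,.235])
print("shift",Rm.T@(t-s["eef_pos"])/.15)
E
```

```text
brown tip [0.268 0.005 0.153]
brown tang end [0.303 0.111 0.154]
brown tang in [0.32  0.052 0.154]
brown base TR [0.459 0.033 0.01 ]
brown base BR [ 0.323 -0.02   0.01 ]
brown base TL [0.436 0.105 0.01 ]
[0.21663503 0.63927855 0.23131615] [-0.13916112  0.22864298  0.24444937]
shift [-3.15229671 -3.70607572 -0.02447371]
```

```bash
python3 -m crank '[[-0.26,-0.3,0,0,0,0,0],[-0.53,-0.62,0,0,0,0,0],[-0.79,-0.93,0,0,0,0,0],[-0.79,-0.93,0,0,0,0,0]]' 60
python3 -m crank '[[-0.26,-0.3,0,0,0,0,0],[-0.53,-0.62,0,0,0,0,0],[-0.79,-0.93,0,0,0,0,0],[-0.79,-0.93,0,0,0,0,0]]'
python3 -m crank '[[-0.26,-0.3,0,0,0,0,0],[-0.53,-0.62,0,0,0,0,0],[-0.79,-0.93,0,0,0,0,0],[-0.79,-0.93,0,0,0,0,0]]'
python3 -m crank '[[-0.26,-0.3,0,0,0,-0.09,0],[-0.53,-0.62,0,0,0,-0.18,0],[-0.79,-0.93,0,0,0,-0.27,0],[-0.79,-0.93,0,0,0,-0.36,0],[-0.79,-0.93,0,0,0,-0.403,0],[-0.79,-0.93,0,0,0,-0.403,0]]'
python3 - <<'E'
from h import *
for n in ["scene","wrist"]:
    p=imaging.read_camera(n); save(p,n+"2")
s=telemetry.get_state();print(s["time"],s["qpos"],s["eef_pos"],R.from_quat(s["tcp_rot"]).as_matrix().round(3).tolist(),s["contact_force"],s["opening"])
E
```

```text
time: 2.5
eef_pos: [0.2847, 0.4667, 0.2312]
tcp_rot: [0.163, 0.987, -0.0, 0.0]
contact_force: [0.9, -0.5, 0.2]
opening: 0.331
time: 2.9
eef_pos: [0.3521, 0.2965, 0.2316]
tcp_rot: [0.163, 0.987, -0.0, 0.0]
contact_force: [-0.1, 0.2, 0.1]
opening: -0.001
time: 3.3
eef_pos: [0.4197, 0.1262, 0.2318]
tcp_rot: [0.164, 0.987, -0.0, 0.001]
contact_force: [0.2, 0.5, 1.3]
opening: -0.002
time: 3.9
eef_pos: [0.4867, -0.0428, 0.2313]
tcp_rot: [-0.151, 0.989, 0.0, -0.0]
contact_force: [0.3, -0.6, -0.2]
opening: 0.005
4.0 [-2.92776085e-01 -1.35473453e-01  2.02449474e+00  2.61560085e-04
  1.25294347e+00 -2.16751716e+00] [ 0.48621085 -0.04111353  0.23125087] [[-0.954, -0.299, -0.0], [-0.299, 0.954, 0.0], [0.0, 0.0, -1.0]] [0.9938443  0.49094442 0.15826904] -0.0020716053853300355
```

View pics/wrist2.png

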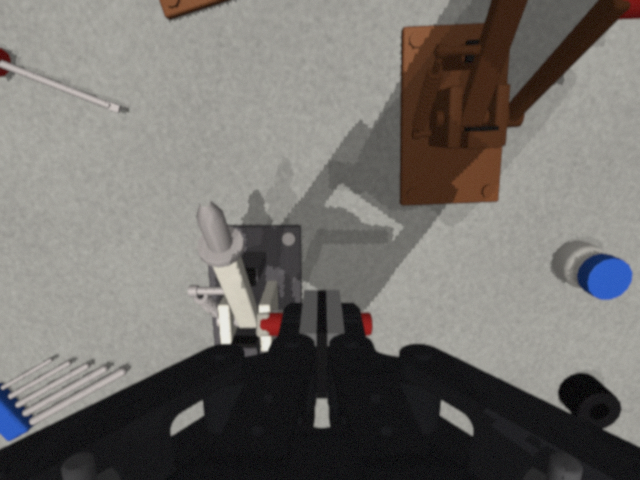

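View pics/scene2.png

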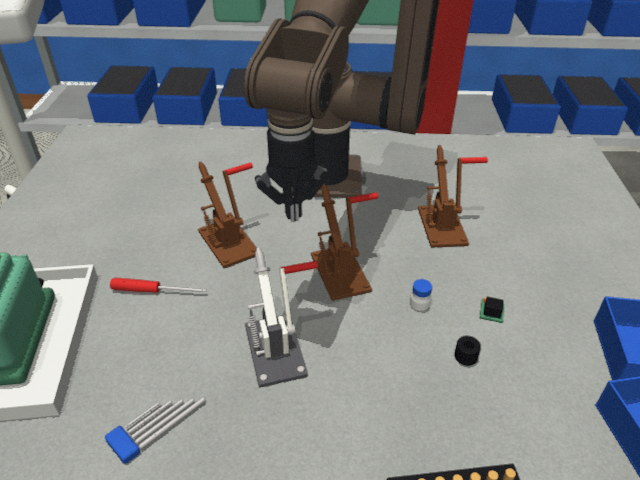

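```bash
python3 -m crank '[[0,0,0.2,0,0,0,0],[0,0,0.4,0,0,0,0],[0,0,0.6,0,0,0,0],[0,0,0.62,0,0,0,0],[0,0,0.62,0,0,0,0]]'
python3 -m crank '[[-0.02,0,0,0,0,0,0],[-0.04,0,0,0,0,0,0],[-0.06,0,0,0,0,0,0],[-0.08,0,0,0,0,0,0],[-0.1,0,0,0,0,0,0],[-0.11,0,0,0,0,0,0],[-0.12,0,0,0,0,0,0],[-0.12,0,0,0,0,0,0]]'
python3 - <<'E'
from h import *
p=imaging.read_camera("wrist"); save(p,"wrist3")
p=imaging.read_camera("scene"); cv2.imwrite("pics/scene3.png",cv2.resize(p["pixels"][150:390,200:440,::-1],None,fx=2.4,fy=2.4))
print(telemetry.get_state()["contact_force"])
E
```

```text
time: 4.5
eef_pos: [0.4859, -0.0403, 0.1381]
tcp_rot: [-0.153, 0.988, 0.0, -0.001]
contact_force: [0.1, 0.3, -0.7]
opening: -0.003
time: 5.3
eef_pos: [0.5037, -0.0359, 0.1383]
tcp_rot: [-0.153, 0.988, 0.0, -0.0]
contact_force: [-1.0, -0.5, -0.3]
opening: 0.003
[0.41098333 0.04440898 0.64008952]
```

View pics/scene3.png

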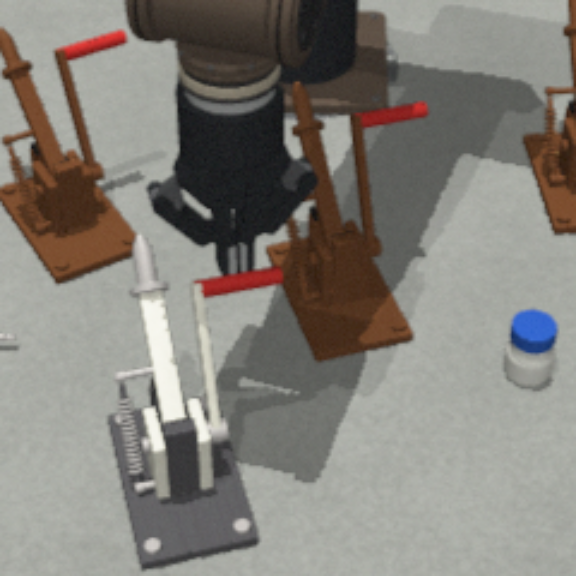

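View pics/wrist3.png

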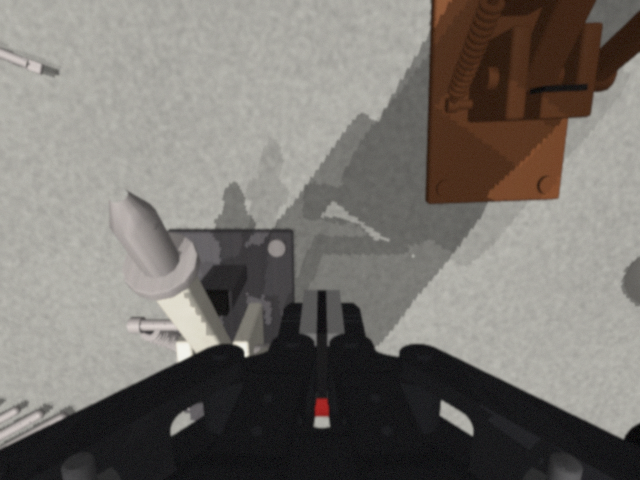

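```bash
python3 -m crank '[[0,0.03,-0.015,0,0,0,0],[0,0.06,-0.03,0,0,0,0],[-0.01,0.06,-0.03,0,0,0,0],[-0.02,0.06,-0.03,0,0,0,0],[-0.03,0.06,-0.03,0,0,0,0],[-0.03,0.06,-0.03,0,0,0,0]]'
python3 -m crank '[[-0.005,0,0,0,0,0,0],[-0.01,0,0,0,0,0,0],[-0.015,0,0,0,0,0,0],[-0.02,0,0,0,0,0,0],[-0.02,0,0,0,0,0,0]]'
```

```text
time: 6.0
eef_pos: [0.5054, -0.026, 0.1428]
tcp_rot: [-0.153, 0.988, -0.0, 0.0]
contact_force: [-0.8, 0.2, -0.3]
opening: 0.005
time: 6.5
eef_pos: [0.5082, -0.0251, 0.1429]
tcp_rot: [-0.153, 0.988, -0.0, 0.0]
contact_force: [-0.3, -0.4, -1.0]
opening: 0.001
```

```bash
python3 -m crank '[[-0.005,0,0,0,0,0,0],[-0.01,0,0,0,0,0,0],[-0.015,0,0,0,0,0,0],[-0.02,0,0,0,0,0,0],[-0.02,0,0,0,0,0,0]]'
```

```text
time: 7.0
eef_pos: [0.509, -0.0247, 0.1424]
tcp_rot: [-0.153, 0.988, -0.0, -0.003]
contact_force: [-7.2, -2.9, 3.3]
opening: 0.0
```

```bash
python3 -m crank '[[-0.008,0,0,0,0,0,0],[-0.016,0,0,0,0,0,0],[-0.024,0,0,0,0,0,0],[-0.032,0,0,0,0,0,0]]'
python3 -m crank '[[-0.008,0,0,0,0,0,0],[-0.016,0,0,0,0,0,0],[-0.024,0,0,0,0,0,0],[-0.032,0,0,0,0,0,0]]'
```

```text
time: 7.4
eef_pos: [0.5131, -0.0232, 0.1423]
tcp_rot: [-0.153, 0.988, 0.0, -0.004]
contact_force: [-7.7, -2.3, 2.8]
opening: 0.001
time: 7.8
eef_pos: [0.518, -0.0216, 0.1423]
tcp_rot: [-0.153, 0.988, 0.0, -0.003]
contact_force: [-6.6, -2.7, 3.2]
opening: -0.003
```

```bash
python3 -m crank '[[-0.01,0,0,0,0,0,0],[-0.02,0,0,0,0,0,0],[-0.03,0,0,0,0,0,0],[-0.04,0,0,0,0,0,0],[-0.05,0,0,0,0,0,0],[-0.06,0,0,0,0,0,0],[-0.07,0,0,0,0,0,0],[-0.08,0,0,0,0,0,0],[-0.09,0,0,0,0,0,0],[-0.1,0,0,0,0,0,0],[-0.11,0,0,0,0,0,0],[-0.12,0,0,0,0,0,0]]'
python3 -m crank '[[-0.01,0,0,0,0,0,0],[-0.02,0,0,0,0,0,0],[-0.03,0,0,0,0,0,0],[-0.04,0,0,0,0,0,0],[-0.05,0,0,0,0,0,0],[-0.06,0,0,0,0,0,0],[-0.07,0,0,0,0,0,0],[-0.08,0,0,0,0,0,0],[-0.09,0,0,0,0,0,0],[-0.1,0,0,0,0,0,0]]'
python3 - <<'E'
from h import *
p=imaging.read_camera("scene"); cv2.imwrite("pics/scene4.png",cv2.resize(p["pixels"][150:390,200:440,::-1],None,fx=2.4,fy=2.4))
E
```

```text
time: 9.0
eef_pos: [0.5369, -0.0159, 0.1427]
tcp_rot: [-0.153, 0.988, 0.0, -0.001]
contact_force: [-4.3, -1.3, 2.0]
opening: -0.002
time: 10.0
eef_pos: [0.5518, -0.0113, 0.1429]
tcp_rot: [-0.153, 0.988, -0.0, 0.0]
contact_force: [-1.9, -1.2, 1.2]
opening: -0.0
```

View pics/scene4.png

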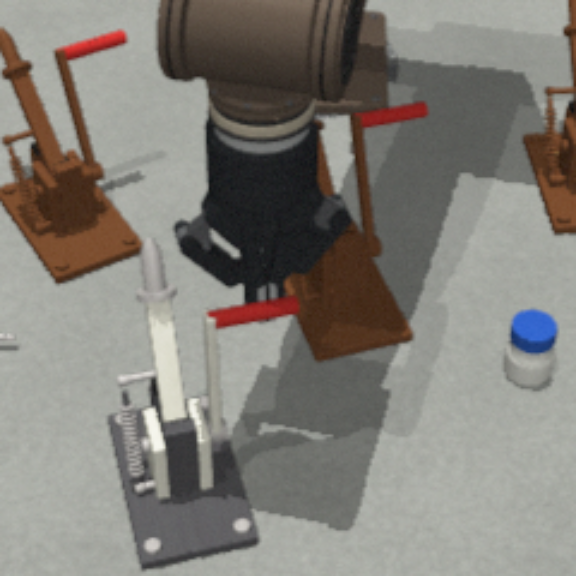

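```bash
python3 -m crank '[[-0.01,0,0,0,0,0,0],[-0.02,0,0,0,0,0,0],[-0.03,0,0,0,0,0,0],[-0.04,0,0,0,0,0,0],[-0.05,0,0,0,0,0,0],[-0.06,0,0,0,0,0,0],[-0.07,0,0,0,0,0,0],[-0.08,0,0,0,0,0,0],[-0.09,0,0,0,0,0,0],[-0.1,0,0,0,0,0,0]]'
python3 -m crank '[[-0.01,0,0,0,0,0,0],[-0.02,0,0,0,0,0,0],[-0.03,0,0,0,0,0,0],[-0.04,0,0,0,0,0,0],[-0.05,0,0,0,0,0,0],[-0.06,0,0,0,0,0,0]]'
python3 - <<'E'
from h import *
p=imaging.read_camera("scene"); cv2.imwrite("pics/scene5.png",cv2.resize(p["pixels"][150:390,200:440,::-1],None,fx=2.4,fy=2.4))
E
```

```text
time: 11.05
eef_pos: [0.566, -0.0068, 0.1428]
tcp_rot: [-0.153, 0.988, -0.0, 0.0]
contact_force: [-0.6, 0.0, 0.7]
opening: 0.002
time: 11.65
eef_pos: [0.5747, -0.004, 0.1429]
tcp_rot: [-0.152, 0.988, 0.0, 0.0]
contact_force: [-0.8, 0.3, -0.1]
opening: -0.001
```

View pics/scene5.png

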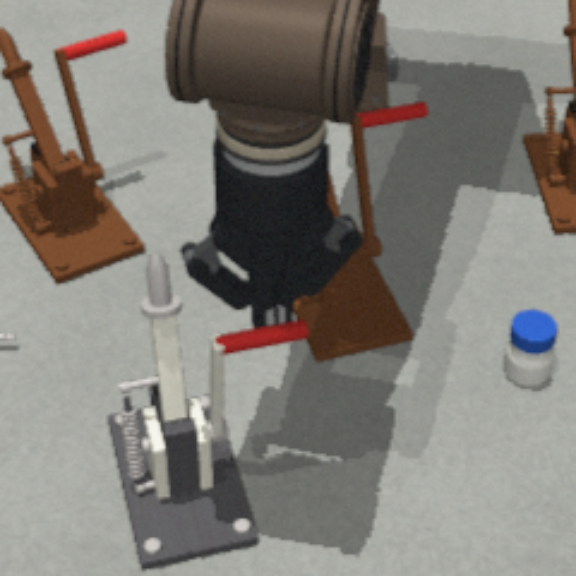

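```bash
python3 -m crank '[[-0.01,0,0,0,0,0,0],[-0.02,0,0,0,0,0,0],[-0.03,0,0,0,0,0,0],[-0.04,0,0,0,0,0,0],[-0.05,0,0,0,0,0,0],[-0.06,0,0,0,0,0,0]]'
python3 - <<'E'
from h import *
p=imaging.read_camera("scene"); cv2.imwrite("pics/scene6.png",cv2.resize(p["pixels"][150:390,200:440,::-1],None,fx=2.4,fy=2.4))
E
```

```text
time: 12.3
eef_pos: [0.5831, -0.0013, 0.1428]
tcp_rot: [-0.153, 0.988, -0.0, 0.0]
contact_force: [0.7, -0.4, -0.2]
opening: -0.002
```

View pics/scene6.png

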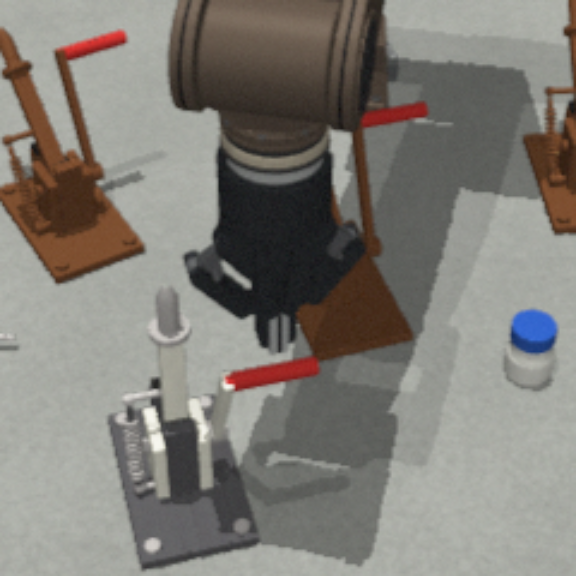

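```bash
python3 -m crank '[[-0.02,0,0,0,0,0,0],[-0.04,0,0,0,0,0,0],[-0.06,0,0,0,0,0,0],[-0.07,0,0,0,0,0,0],[-0.08,0,0,0,0,0,0],[-0.09,0,0,0,0,0,0],[-0.095,0,0,0,0,0,0],[-0.1,0,0,0,0,0,0],[-0.1,0,0,0,0,0,0]]'
python3 - <<'E'
from h import *
p=imaging.read_camera("scene"); cv2.imwrite("pics/scene7.png",cv2.resize(p["pixels"][180:340,220:380,::-1],None,fx=3.6,fy=3.6))
E
```

```text
time: 13.25
eef_pos: [0.5973, 0.0031, 0.1428]
tcp_rot: [-0.153, 0.988, 0.0, -0.0]
contact_force: [-0.5, 0.3, -0.5]
opening: 0.001
```

View pics/scene7.png

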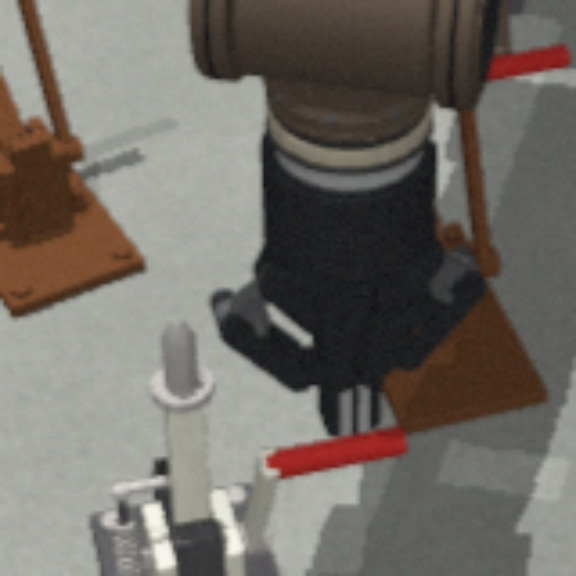

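```bash
python3 -m crank '[[-0.005,0,0,0,0,0,0],[-0.01,0,0,0,0,0,0],[-0.015,0,0,0,0,0,0],[-0.015,0,0,0,0,0,0]]'
python3 -m crank '[[-0.004,0,0,0,0,0,0],[-0.008,0,0,0,0,0,0],[-0.008,0,0,0,0,0,0]]'
```

```text
time: 13.7
eef_pos: [0.5995, 0.0038, 0.1428]
tcp_rot: [-0.153, 0.988, -0.0, 0.0]
contact_force: [-0.3, 0.9, 0.3]
opening: 0.001
time: 14.0
eef_pos: [0.6006, 0.0042, 0.1428]
tcp_rot: [-0.152, 0.988, 0.0, 0.0]
contact_force: [-1.6, -0.1, 0.3]
opening: 0.004
```

```bash
python3 -m crank '[[-0.004,0,0,0,0,0,0],[-0.008,0,0,0,0,0,0],[-0.008,0,0,0,0,0,0]]'
```

```text
time: 14.3
eef_pos: [0.6015, 0.0045, 0.1428]
tcp_rot: [-0.153, 0.988, -0.0, -0.0]
contact_force: [-0.3, 0.2, 0.3]
opening: -0.002
```

```bash
python3 -m crank '[[-0.004,0,0,0,0,0,0],[-0.008,0,0,0,0,0,0],[-0.008,0,0,0,0,0,0]]'
```

```text
time: 14.6
eef_pos: [0.6016, 0.0045, 0.1426]
tcp_rot: [-0.153, 0.988, -0.0, -0.002]
contact_force: [-5.1, -2.1, 2.6]
opening: -0.0
```

```bash
python3 -m crank '[[-0.003,0,0,0,0,0,0],[-0.005,0,0,0,0,0,0],[-0.005,0,0,0,0,0,0]]'
```

```text
time: 14.9
eef_pos: [0.6016, 0.0046, 0.1425]
tcp_rot: [-0.153, 0.988, -0.0, -0.003]
contact_force: [-6.9, -2.7, 3.7]
opening: 0.003
```

```bash
python3 -m crank '[[-0.003,0,0,0,0,0,0],[-0.005,0,0,0,0,0,0],[-0.005,0,0,0,0,0,0]]'; python3 -m crank '[[0,0,0,0,0,0,0],[0,0,0,0,0,0,0],[0,0,0,0,0,0,0],[0,0,0,0,0,0,0],[0,0,0,0,0,0,0],[0,0,0,0,0,0,0]]'
```

```text
time: 15.2
eef_pos: [0.6017, 0.0046, 0.1424]
tcp_rot: [-0.153, 0.988, -0.0, -0.004]
contact_force: [-10.1, -2.6, 4.2]
opening: 0.005
time: 15.8
eef_pos: [0.6017, 0.0046, 0.1424]
tcp_rot: [-0.153, 0.988, -0.0, -0.004]
contact_force: [-9.4, -3.6, 4.2]
opening: -0.001
```

```bash
python3 -m crank '[[0.01,0,0,0,0,0,0],[0.02,0,0,0,0,0,0],[0.06,0,0,0,0,0,0],[0.15,0,0,0,0,0,0],[0.25,0.1,-0.1,0,0,0,0],[0.35,0.2,-0.35,0,0,0,0.5],[0.35,0.2,-0.6,0,0,0,0.9],[0.35,0.2,-0.85,0,0,0,1],[0.35,0.2,-0.95,0,0,0,1],[0.35,0.2,-0.95,0,0,0,1]]'
python3 - <<'E'
from h import *
for n in["scene","top","wrist"]:
    p=imaging.read_camera(n); save(p,n+"8")
    for l in["seat","pivot","tang","sleeve"]:
        print(n,l,[(np.round(d["location"],1).tolist(),round(d["confidence"],2)) for d in finder.pinpoint(l,p)])
    q=np.load("q.npy")
    print(proj(p,[[q[0],q[1],.17],[q[0],q[1],.21],[.594,.283,.036]]))
    if n=="scene": cv2.imwrite("pics/scene8c.png",cv2.resize(p["pixels"][240:400,220:340,::-1],None,fx=3.6,fy=3.6,interpolation=2))
    if n=="top": cv2.imwrite("pics/top8c.png",cv2.resize(p["pixels"][140:230,300:390,::-1],None,fx=6,fy=6,interpolation=2))
E
```

```text
time: 16.8
eef_pos: [0.5467, 0.018, 0.2885]
tcp_rot: [-0.153, 0.988, -0.001, 0.003]
contact_force: [0.2, -0.0, 0.4]
opening: 0.849
scene seat [([287.3, 267.7], 0.74), ([163.3, 439.0], 0.72), ([201.6, 328.6], 0.68), ([177.5, 205.6], 0.64), ([350.0, 277.7], 0.62)]
scene pivot [([210.7, 445.2], 0.93), ([226.9, 224.6], 0.89), ([332.2, 275.1], 0.67), ([252.9, 337.3], 0.6), ([288.9, 158.2], 0.4)]
scene tang [([304.6, 312.1], 0.97), ([167.9, 237.1], 0.93), ([159.3, 475.2], 0.88), ([195.3, 364.8], 0.66)]
scene sleeve [([353.6, 468.3], 0.78)]
[[269.35733827 286.45462795]
 [268.03143542 269.13543045]
 [468.722538   343.66270927]]
top seat [([350.0, 436.3], 0.9), ([393.3, 178.2], 0.68), ([166.4, 350.7], 0.63)]
top pivot [([177.5, 344.2], 0.9), ([346.5, 190.1], 0.75), ([309.6, 407.1], 0.58)]
top tang [([377.6, 150.6], 0.71), ([346.9, 404.9], 0.64), ([244.1, 450.7], 0.36)]
top sleeve [([180.5, 197.9], 0.53)]
[[351.66383147 166.56619661]
 [353.43705641 161.68980153]
 [195.21867643 178.89576717]]
wrist seat [([264.0, 168.6], 0.97)]
wrist pivot [([28.2, 409.5], 0.74)]
wrist tang [([316.1, 268.4], 0.96)]
wrist sleeve [([307.1, 527.1], 0.66)]
[[168.09280801 264.45190363]
 [142.72049766 286.43760035]
 [544.02265239 319.14330217]]
```

View pics/scene8c.png

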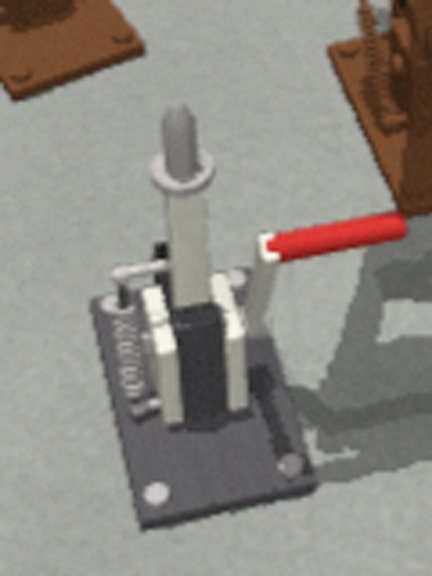

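View pics/top8c.png

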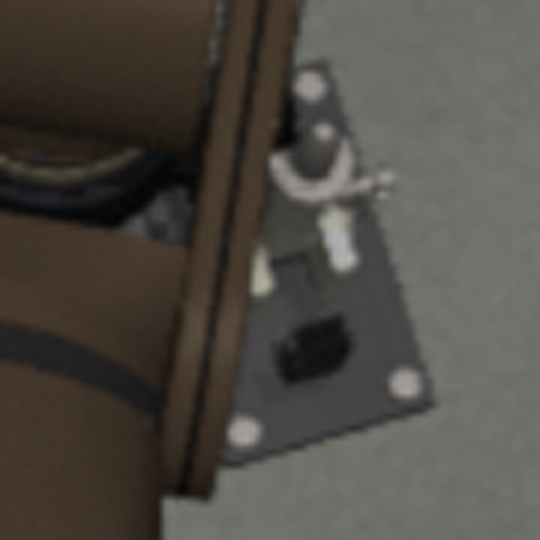

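View pics/wrist8.png

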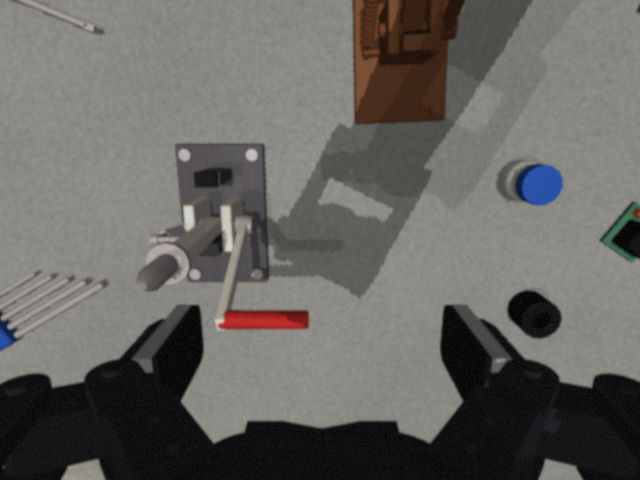

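```bash
python3 - <<'E'
from h import *
p=imaging.read_camera("wrist")
q=np.load("q.npy"); c,s=np.cos(q[2]),np.sin(q[2])
W=lambda X:np.array([q[0]+c*X[0]-s*X[1],q[1]+s*X[0]+c*X[1],X[2]])
im=cv2.resize(p["pixels"][100:360,100:340,::-1],None,fx=2.3,fy=2.3,interpolation=2)
def d(pts,col):
    P=((proj(p,pts)-[100,100]+.5)*2.3).astype(int); cv2.polylines(im,[P.reshape(-1,1,2)],True,col,1)
d([W([a*.075,b*.045,.01]) for a,b in((1,1),(1,-1),(-1,-1),(-1,1))],(0,255,255))
t=np.linspace(0,2*np.pi,40)
d([W([.015*np.cos(a),.015*np.sin(a),.17]) for a in t],(0,255,0))
d([W([.003*np.cos(a),.003*np.sin(a),.21]) for a in t],(0,255,0))
d([W([.008*np.cos(a),.008*np.sin(a),.198]) for a in t],(0,255,0))
d([W([.0486,.034,.1542]),W([.0486,.095,.1542])],(255,0,0))
cv2.imwrite("pics/ov1.png",im)
s=telemetry.get_state();print(s["time"],s["eef_pos"],s["tcp_rot"])
print("tcp proj",proj(p,[s["eef_pos"]]))
E
```

```text
17.6 [0.54521768 0.01814482 0.28535956] [-1.52516435e-01  9.88300933e-01  2.42211682e-06  4.98829412e-05]
tcp proj [[323.38872815 312.03229654]]
```

View pics/ov1.png

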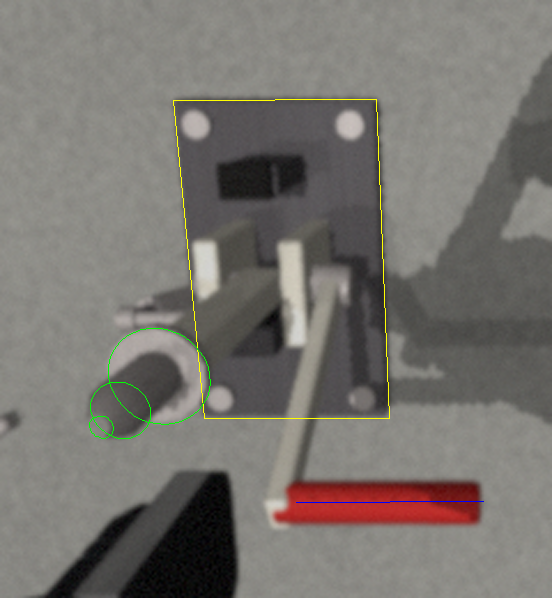

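```bash
python3 -m crank '[[-0.14,0.26,0,0,0,0,1],[-0.28,0.53,0,0,0,0,1],[-0.417,0.795,0,0,0,0,1],[-0.417,0.795,0,0,0,0,1]]'
python3 -m crank '[[-0.14,0.26,0.1,0,0,0,1],[-0.28,0.53,0.3,0,0,0,1],[-0.417,0.795,0.5,0,0,0,1],[-0.417,0.795,0.8,0,0,0,1],[-0.417,0.795,0.9,0,0,0,1],[-0.417,0.795,0.9,0,0,0,1]]'
python3 - <<'E'
from h import *
p=imaging.read_camera("wrist"); save(p,"wrist9")
for m in finder.masks_of("sleeve",p): print(m["extent"],m["confidence"])
print(finder.pinpoint("sleeve",p))
s=telemetry.get_state();print(s["time"],s["eef_pos"],s["tcp_rot"])
print(proj(p,[[.594,.283,.036],[.594,.283,0],s["eef_pos"]]))
ps=imaging.read_camera("scene");pt=imaging.read_camera("top")
cv2.imwrite("pics/jar_s9.png",ps["pixels"][:,:,::-1])
E
```

```text
time: 18.0
eef_pos: [0.5689, 0.1551, 0.2853]
tcp_rot: [-0.155, 0.988, 0.001, 0.0]
contact_force: [-0.7, -0.6, 0.7]
opening: 0.997
time: 18.6
eef_pos: [0.5903, 0.2818, 0.1463]
tcp_rot: [-0.152, 0.988, -0.001, -0.004]
contact_force: [0.3, 0.8, -0.1]
opening: 0.999
[290.8, 205.3, 355.5, 280.8] 0.75
[{'location': [234.2, 320.9], 'confidence': 0.71}]
18.75 [0.59435986 0.28248539 0.15342769] [-1.51776666e-01  9.88412233e-01  1.99871838e-04  2.24976668e-03]
[[322.83346489 245.71256823]
 [322.72442345 232.76494865]
 [321.94686535 330.00528367]]
```

View pics/wrist9.png

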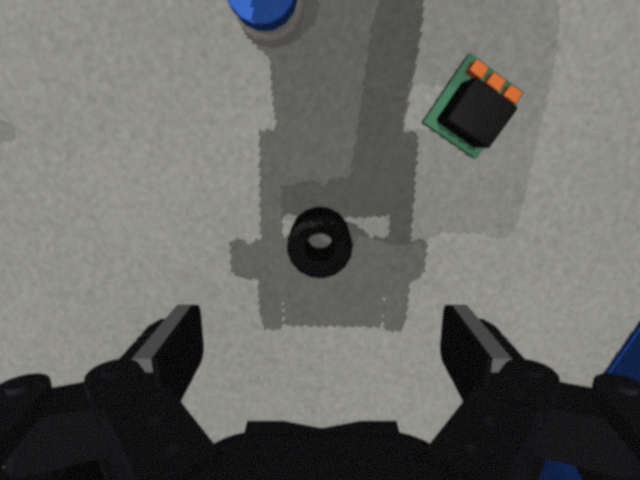

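```bash
python3 - <<'E'
from h import *
from scipy.optimize import least_squares
p=imaging.read_camera("wrist"); m=finder.masks_of("sleeve",p)[0]["pixels"]
s=telemetry.get_state();print(s["time"],s["eef_pos"])
g=p["pixels"].max(2)
dark=((g<45)).astype(np.uint8); n,lab,st,ce=cv2.connectedComponentsWithStats(dark); k=lab[255,320]; print(st[k],ce[k], m.sum())
t=np.linspace(0,2*np.pi,60)
def sil(x,y):
    P=np.concatenate([proj(p,np.c_[x+.022*np.cos(t),y+.022*np.sin(t),0*t+z]) for z in(0,.036)]).astype(np.float32)
    return cv2.convexHull(P)
ref=np.zeros((480,640),np.uint8);cv2.fillConvexPoly(ref,cv2.convexHull(np.argwhere(m)[:,::-1].astype(np.int32)),1)
best=[]
for x in np.arange(.586,.602,.0005):
    for y in np.arange(.275,.29,.0005):
        a=np.zeros((480,640),np.uint8);cv2.fillConvexPoly(a,np.round(sil(x,y)*16).astype(np.int32),1,shift=4)
        best.append(((a&ref).sum()/(a|ref).sum(),x,y))
print(sorted(best)[-4:])
E
```

```text
18.95 [0.59392024 0.2829461  0.15305655]
[ 289  197   63   69 3079] [319.87106203 231.53556349] 3330
[(np.float64(0.9550145541148451), np.float64(0.5959999999999989), np.float64(0.28150000000000003)), (np.float64(0.9560497749536669), np.float64(0.5964999999999988), np.float64(0.28150000000000003)), (np.float64(0.9560730351944959), np.float64(0.5959999999999989), np.float64(0.281)), (np.float64(0.957051961823966), np.float64(0.5954999999999989), np.float64(0.281))]
```

```bash
python3 -m crank '[[-0.007,-0.014,0.2,0,0,0,1],[-0.007,-0.014,0.4,0,0,0,1],[-0.007,-0.014,0.6,0,0,0,1],[-0.007,-0.014,0.75,0,0,0,1],[-0.007,-0.014,0.85,0,0,0,1],[-0.007,-0.014,0.92,0,0,0,1],[-0.007,-0.014,0.92,0,0,0,1],[-0.007,-0.014,0.92,0,0,0,1]]'
python3 - <<'E'
from h import *
p=imaging.read_camera("wrist"); save(p,"wrist10")
E
```

```text
time: 19.75
eef_pos: [0.5951, 0.2818, 0.0135]
tcp_rot: [-0.153, 0.988, 0.0, 0.001]
contact_force: [0.3, 0.3, 0.1]
opening: 0.997
```

View pics/wrist10.png

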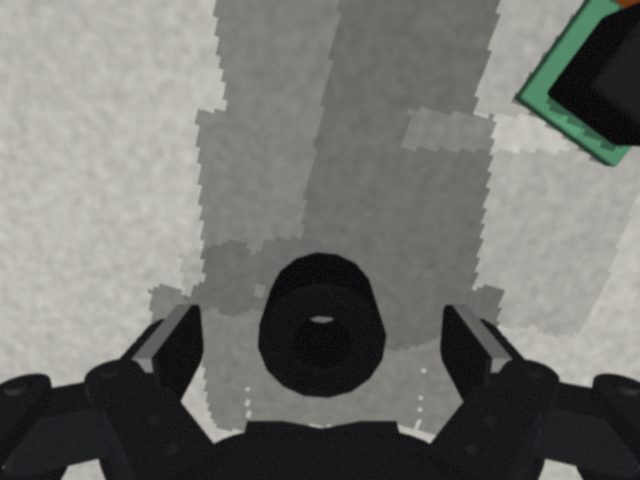

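```bash
python3 -m crank '[[0,0,0.03,0,0,0,1],[0,0,0.05,0,0,0,1],[0,0,0.05,0,0,0,0.45],[0,0,0.05,0,0,0,0.4],[0,0,0.05,0,0,0,0.3],[0,0,0.05,0,0,0,0.3],[0,0,0.05,0,0,0,0.3],[0,0,0.05,0,0,0,0.3],[0,0,0.05,0,0,0,0.3],[0,0,0.05,0,0,0,0.3]]' 30
python3 - <<'E'
from h import *
p=imaging.read_camera("wrist"); save(p,"wrist11")
s=telemetry.get_state();print(s["opening"]);t=np.linspace(0,2*np.pi,40)
E=s["eef_pos"];print(E,proj(p,[[E[0],E[1],.036]]))
im=p["pixels"][:,:,::-1].copy()
cv2.polylines(im,[proj(p,np.c_[E[0]+.022*np.cos(t),E[1]+.022*np.sin(t),0*t+.036]).astype(int).reshape(-1,1,2)],True,(0,255,0),1)
cv2.polylines(im,[proj(p,np.c_[E[0]+.0095*np.cos(t),E[1]+.0095*np.sin(t),0*t+.036]).astype(int).reshape(-1,1,2)],True,(0,255,0),1)
cv2.imwrite("pics/ov11.png",im)
E
```

```text
time: 20.8
eef_pos: [0.5945, 0.2816, 0.0052]
tcp_rot: [-0.153, 0.988, 0.0, 0.0]
contact_force: [-0.5, 0.8, 2.4]
opening: 0.512
0.5126743674940349
[0.59449723 0.28163759 0.00514987] [[323.70026821 354.52981675]]
```

View pics/ov11.png

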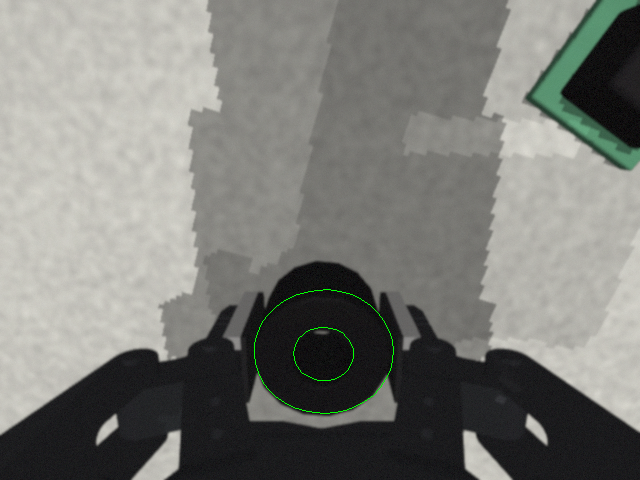

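```bash
python3 - <<'E'
from h import *
im=cv2.imread("pics/wrist11.png")[240:440,220:430].astype(float)
im=np.clip((im/255)**.45*255*1.0,0,255).astype(np.uint8)
im=cv2.resize(im,None,fx=2.9,fy=2.9,interpolation=2);cv2.imwrite("pics/c11.png",im)
a=cv2.imread("pics/ov11.png")[240:440,220:430].astype(float)
a=np.clip((a/255)**.45*255,0,255).astype(np.uint8);cv2.imwrite("pics/c11b.png",cv2.resize(a,None,fx=2.9,fy=2.9,interpolation=2))
E
```

```text
(no output)
```

View pics/c11b.png

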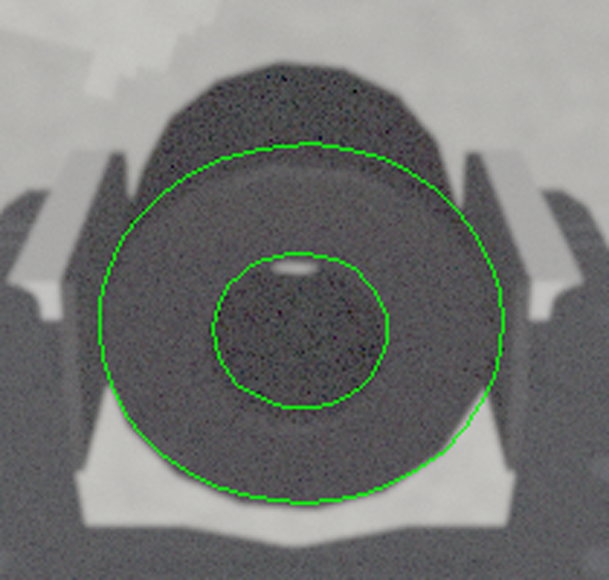

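```bash
python3 - <<'E'
from h import *
im=cv2.imread("pics/wrist11.png").astype(float).mean(2)
print("col",[(v,round(im[v,308:338].mean(),0)) for v in range(255,425,2)])
for v in (335,350,358): print("row",v,[(u,round(im[v-4:v+5,u].mean())) for u in range(240,410,3)])
p=imaging.read_camera("wrist");E=telemetry.get_state()["eef_pos"]
Rm=R.from_quat(telemetry.get_state()["tcp_rot"]).as_matrix();X=Rm[:,0]
for z,r in((0,.022),(.036,.022),(.036,.0095),(.036,-.0095),(.036,-.022),(0,-.0095)):
    print(z,r,proj(p,[E*[1,1,0]+X*r*[1,1,0]+[0,0,z]]))
E
```

```text
col [(255, np.float64(114.0)), (257, np.float64(114.0)), (259, np.float64(113.0)), (261, np.float64(85.0)), (263, np.float64(31.0)), (265, np.float64(17.0)), (267, np.float64(15.0)), (269, np.float64(16.0)), (271, np.float64(16.0)), (273, np.float64(15.0)), (275, np.float64(15.0)), (277, np.float64(16.0)), (279, np.float64(17.0)), (281, np.float64(16.0)), (283, np.float64(16.0)), (285, np.float64(16.0)), (287, np.float64(17.0)), (289, np.float64(15.0)), (291, np.float64(16.0)), (293, np.float64(16.0)), (295, np.float64(18.0)), (297, np.float64(22.0)), (299, np.float64(28.0)), (301, np.float64(25.0)), (303, np.float64(23.0)), (305, np.float64(23.0)), (307, np.float64(22.0)), (309, np.float64(22.0)), (311, np.float64(22.0)), (313, np.float64(22.0)), (315, np.float64(23.0)), (317, np.float64(23.0)), (319, np.float64(22.0)), (321, np.float64(22.0)), (323, np.float64(23.0)), (325, np.float64(21.0)), (327, np.float64(21.0)), (329, np.float64(25.0)), (331, np.float64(47.0)), (333, np.float64(43.0)), (335, np.float64(19.0)), (337, np.float64(15.0)), (339, np.float64(16.0)), (341, np.float64(
[... 2496 characters left out ...]
(288, 21), (291, 17), (294, 14), (297, 15), (300, 14), (303, 16), (306, 16), (309, 17), (312, 16), (315, 15), (318, 15), (321, 16), (324, 15), (327, 14), (330, 16), (333, 16), (336, 17), (339, 16), (342, 17), (345, 12), (348, 12), (351, 16), (354, 22), (357, 19), (360, 20), (363, 22), (366, 20), (369, 22), (372, 21), (375, 21), (378, 21), (381, 19), (384, 20), (387, 21), (390, 21), (393, 19), (396, 26), (399, 35), (402, 29), (405, 25), (408, 28)]
0 0.022 [[323.19546871 254.27773826]]
0.036 0.022 [[323.61107558 289.81028338]]
0.036 0.0095 [[323.63754423 327.375281  ]]
0.036 -0.0095 [[323.67514435 380.73834609]]
0.036 -0.022 [[323.6983038  413.60683076]]
0 -0.0095 [[323.26740316 327.78286362]]
```

```bash
python3 -m crank '[[0,0,-0.05,0,0,0,0.3],[0,0,-0.2,0,0,0,0.3],[0,0,-0.4,0,0,0,0.3],[0,0,-0.6,0,0,0,0.3],[0,0,-0.8,0,0,0,0.3],[0,0,-1,0,0,0,0.3]]'
python3 -m crank '[[0,-0.1,-0.2,0,0,0,0.3],[0.05,-0.3,-0.4,0,0,0,0.3],[0.105,-0.5,-0.6,0,0,0,0.3],[0.105,-0.76,-0.6,0,0,0,0.3]]'
python3 -m crank '[[0.02,-0.25,0,0,0,0,0.3],[0.05,-0.5,0,0,0,0,0.3],[0.105,-0.76,0,0,0,0,0.3]]'
python3 -m crank '[[0.02,-0.25,0,0,0,0,0.3],[0.05,-0.5,0,0,0,0,0.3],[0.09,-0.68,0,0,0,0,0.3],[0.105,-0.76,0,0,0,0,0.3],[0.105,-0.76,0,0,0,0,0.3],[0.105,-0.76,0,0,0,0,0.3],[0.105,-0.76,0,0,0,0,0.3]]'
python3 - <<'E'
from h import *
p=imaging.read_camera("wrist"); save(p,"wrist12")
s=telemetry.get_state();print(s["time"],s["eef_pos"],R.from_quat(s["tcp_rot"]).as_matrix().round(4).tolist(),s["opening"],s["contact_force"])
q=np.load("q.npy");E=s["eef_pos"]
im=p["pixels"][:,:,::-1].copy();t=np.linspace(0,2*np.pi,40)
def d(x,y,z,r,c):
    P=proj(p,np.c_[x+r*np.cos(t),y+r*np.sin(t),0*t+z]); cv2.polylines(im,[np.round(P*8).astype(int).reshape(-1,1,2)],True,c,1,shift=3)
for z,r in((.17,.015),(.198,.008),(.21,.003)): d(q[0],q[1],z,r,(0,255,0))
d(E[0],E[1],E[2]-.0052+.036,.022,(0,255,0))
im=np.clip((im/255.)**.6*255,0,255).astype(np.uint8)
cv2.imwrite("pics/ov12.png",im)
E
```

```text
time: 21.5
eef_pos: [0.5934, 0.2814, 0.1556]
tcp_rot: [-0.152, 0.988, -0.0, -0.001]
contact_force: [0.1, 0.5, -0.8]
opening: 0.512
time: 21.9
eef_pos: [0.6149, 0.1683, 0.2511]
tcp_rot: [-0.153, 0.988, 0.0, 0.005]
contact_force: [0.2, -0.0, 0.0]
opening: 0.508
time: 22.2
eef_pos: [0.6325, 0.0534, 0.2445]
tcp_rot: [-0.153, 0.988, 0.0, -0.0]
contact_force: [0.3, -0.0, -1.1]
opening: 0.508
time: 22.9
eef_pos: [0.6521, -0.0571, 0.2448]
tcp_rot: [-0.153, 0.988, 0.0, -0.0]
contact_force: [-0.3, 0.8, 0.0]
opening: 0.509
22.95 [ 0.6521034  -0.05715608  0.24484438] [[-0.9529, -0.3032, -0.0002], [-0.3032, 0.9529, 0.0004], [0.0, 0.0005, -1.0]] 0.5128753951658811 [-0.36436852 -0.14304291 -0.54790809]
```

View pics/ov12.png

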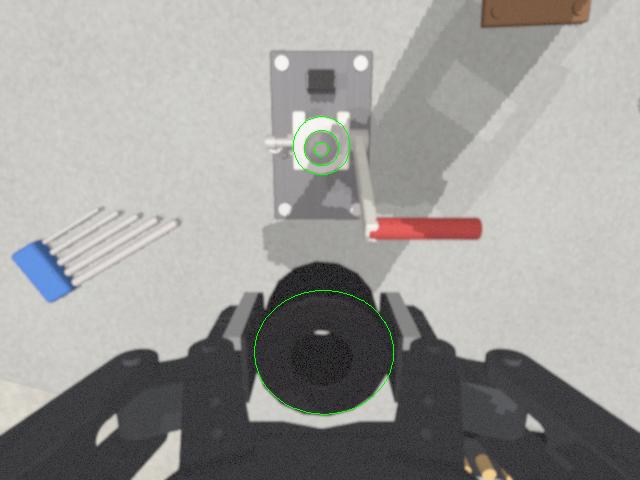

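```bash
python3 - <<'E'
from h import *
a=cv2.imread("pics/wrist12.png")[100:190,275:365];b=cv2.imread("pics/ov12.png")[100:190,275:365]
o=np.hstack([cv2.resize(x,(396,396),interpolation=2) for x in(a,b)]);cv2.imwrite("pics/c12.png",o)
E
```

```text
(no output)
```

View pics/c12.png

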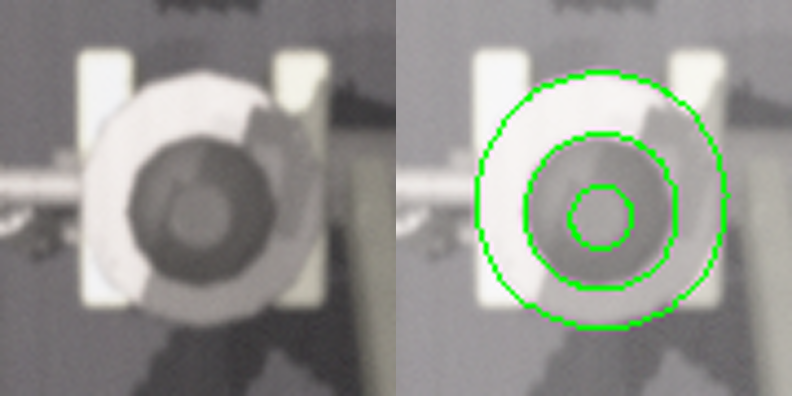

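```bash
python3 -m crank '[[0.1,0,0,0,0,0,0.3],[0.2,0,0,0,0,0,0.3],[0.3,-0.002,0,0,0,0,0.3],[0.38,-0.004,0,0,0,0,0.3],[0.408,-0.004,0,0,0,0,0.3],[0.408,-0.004,0,0,0,0,0.3],[0.408,-0.004,0,0,0,0,0.3],[0.408,-0.004,0,0,0,0,0.3]]'
cat > rel.py <<'E'
from h import *
import sys
q=np.load("q.npy");c,s_=np.cos(q[2]),np.sin(q[2]);L=[]
for n in["scene","top","wrist","wrist"]:
    p=imaging.read_camera(n); save(p,n+sys.argv[1]); s=telemetry.get_state();L.append(s["eef_pos"])
    if n=="scene":
        cv2.imwrite("pics/z%s.png"%sys.argv[1],cv2.resize(p["pixels"][200:360,210:330,::-1],None,fx=3.6,fy=3.6,interpolation=2))
E=np.mean(L,0);d=E-[q[0],q[1],0]
print(s["time"],E,"base xy mm",(c*d[0]+s_*d[1])*1e3,(-s_*d[0]+c*d[1])*1e3,"spread",np.ptp(L,0)*1e3,R.from_quat(s["tcp_rot"]).as_matrix()[2].round(4),s["contact_force"])
E
python3 rel.py 13
```

```text
time: 23.75
eef_pos: [0.5945, -0.0776, 0.2449]
tcp_rot: [-0.153, 0.988, -0.0, 0.0]
contact_force: [0.1, -0.4, -1.0]
opening: 0.51
23.95 [ 0.59439241 -0.07769325  0.24474194] base xy mm -0.5693801380958506 -1.3786831746291803 spread [0.15694766 0.09133782 0.06844297] [ 1.e-04  1.e-04 -1.e+00] [-0.43303418 -0.09348197 -0.30369559]
```

View pics/z13.png

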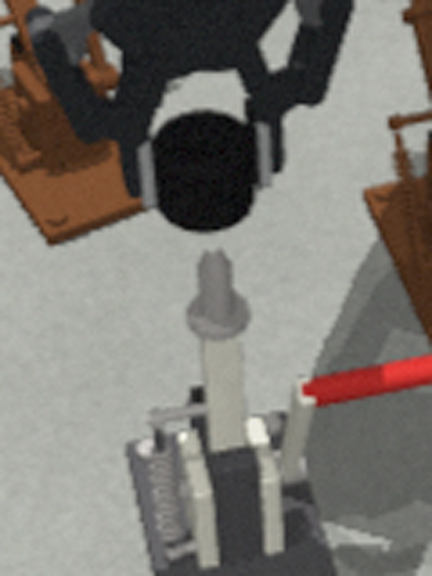

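View pics/wrist13.png

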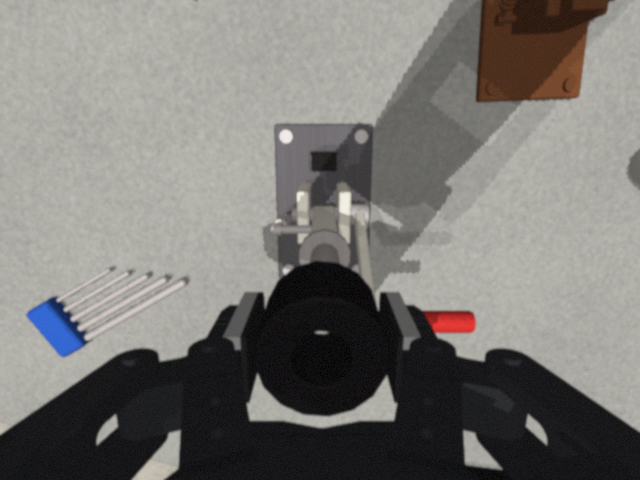

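```bash
python3 -m crank '[[0,0.005,0,0,0,0,0.3],[0,0.01,0,0,0,0,0.3],[0,0.01,0,0,0,0,0.3],[0,0.01,0,0,0,0,0.3]]'
python3 rel.py 14
cat > chk.py <<'E'
from h import *
import sys
# project expected sleeve silhouette (offset bx,by mm from TCP in base) & spigot on scene/top
q=np.load("q.npy");c,s=np.cos(q[2]),np.sin(q[2]);t=np.linspace(0,2*np.pi,60)
E=telemetry.get_state()["eef_pos"]; o=.0008*np.array([c,s])
p=imaging.read_camera("scene")
P=np.concatenate([np.c_[E[0]+o[0]+.022*np.cos(t),E[1]+o[1]+.022*np.sin(t),0*t+E[2]-.0052+z] for z in(0,.036)])
h=cv2.convexHull(proj(p,P).astype(np.float32)).reshape(-1,2)
im=cv2.resize(p["pixels"][200:360,210:330,::-1],None,fx=3.6,fy=3.6,interpolation=2)
f=lambda Q:np.round((Q-[210,200]+.5)*3.6-.5).astype(int).reshape(-1,1,2)
cv2.polylines(im,[f(h)],True,(0,255,0),1)
for z,r in((.17,.015),(.198,.008),(.21,.003)):
    cv2.polylines(im,[f(proj(p,np.c_[q[0]+r*np.cos(t),q[1]+r*np.sin(t),0*t+z]))],True,(0,255,0),1)
cv2.imwrite("pics/chk%s.png"%sys.argv[1],im)
E
python3 chk.py 14
```

```text
time: 24.35
eef_pos: [0.5936, -0.0763, 0.2448]
tcp_rot: [-0.153, 0.988, 0.0, -0.0]
contact_force: [-0.1, -0.2, -1.0]
opening: 0.514
24.55 [ 0.59362976 -0.0763768   0.24484894] base xy mm -0.897450512859942 0.10692647069113993 spread [0.01706925 0.05400324 0.01652787] [-0.e+00 -1.e-04 -1.e+00] [ 0.02691894  0.15923208 -0.33152865]
```

View pics/chk14.png

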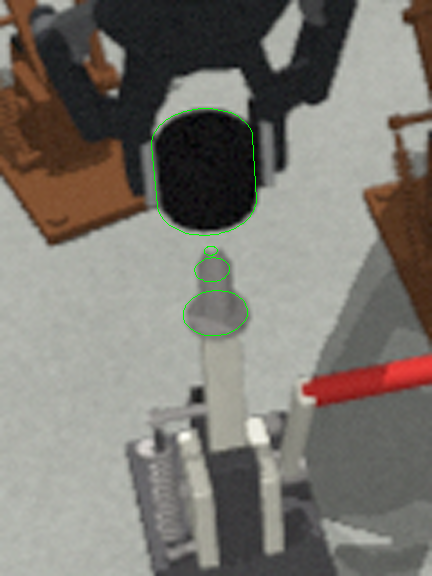

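```bash
python3 - <<'E'
from h import *
q=np.load("q.npy");c,s=np.cos(q[2]),np.sin(q[2]);t=np.linspace(0,2*np.pi,90)
p=imaging.read_camera("scene");E=telemetry.get_state()["eef_pos"]
g=p["pixels"].astype(float).mean(2)
# per-row edges helper
def edges(v,u0,u1,th):
    r=g[v,u0:u1]; idx=np.where(r<th)[0]; a,b=idx[0],idx[-1]
    l=u0+a-(th-r[a])/(r[a-1]-r[a]); rr=u0+b+(th-r[b])/(r[b+1]-r[b]); return l,rr
def hull(x,y,z0,z1,r):
    P=np.concatenate([np.c_[x+r*np.cos(t),y+r*np.sin(t),0*t+z] for z in(z0,z1)]);return cv2.convexHull(proj(p,P).astype(np.float32)).reshape(-1,2)
def hedge(h,v):
    us=[]
    for a,b in zip(h,np.roll(h,-1,0)):
        if (a[1]-v)*(b[1]-v)<=0 and a[1]!=b[1]: us.append(a[0]+(v-a[1])/(b[1]-a[1])*(b[0]-a[0]))
    return min(us),max(us)
zb=E[2]-.0052;h=hull(E[0]+.0008*c,E[1]+.0008*s,zb,zb+.036,.022);print(h.min(0),h.max(0))
for v in range(250,265): 
    try: a=edges(v,248,290,70); b=hedge(h,v); print("sleeve",v,np.round(a,2),np.round(b,2),"dmid",round(sum(a)/2-sum(b)/2,2))
    except Exception as e: print(v,e)
h=hull(q[0],q[1],.17,.198,.008)
for v in range(274,283):
    try: print("spigot",v,np.round(g[v,258:282]).astype(int).tolist(),np.round(hedge(h,v),2))
    except Exception as e: print(v,e)
h=hull(q[0],q[1],.164,.17,.015)
for v in range(284,294):
    print("collar",v,np.round(g[v,256:284]).astype(int).tolist(),np.round(hedge(h,v),2))
E
```

```text
[251.66243 229.66983] [280.7427  264.87286]
sleeve 250 [247.73 282.59] [252.68 280.47] dmid -1.42
sleeve 251 [247.71 282.5 ] [252.78 280.53] dmid -1.55
sleeve 252 [247.71 280.87] [252.88 280.58] dmid -2.44
sleeve 253 [247.72 280.6 ] [252.97 280.64] dmid -2.65
sleeve 254 [247.83 280.59] [253.07 280.69] dmid -2.67
sleeve 255 [253.79 280.45] [253.17 280.74] dmid 0.16
sleeve 256 [247.96 280.22] [253.27 280.69] dmid -2.89
sleeve 257 [247.87 279.66] [253.37 280.46] dmid -3.15
sleeve 258 [247.84 279.46] [253.54 280.07] dmid -3.16
sleeve 259 [255.93 278.28] [253.92 279.49] dmid 0.4
sleeve 260 [256.9  277.27] [254.49 278.72] dmid 0.48
sleeve 261 [257.63 276.26] [255.3 277.7] dmid 0.45
sleeve 262 [259.41 274.32] [256.41 276.38] dmid 0.47
sleeve 263 [261.97 271.3 ] [257.98 274.6 ] dmid 0.35
264 index 0 is out of bounds for axis 0 with size 0
spigot 274 [172, 173, 172, 171, 172, 173, 152, 114, 111, 120, 123, 123, 125, 122, 111, 110, 138, 170, 169, 168, 170, 173, 176, 171] [263.7  273.26]
spigot 275 [172, 173, 170, 169, 170, 170, 154, 116, 120, 119, 121, 122, 127, 124, 113, 111, 142, 172, 167, 17
[... 2048 characters left out ...]
7, 176, 174] [260.61 278.39]
collar 290 [173, 173, 170, 170, 172, 162, 139, 120, 126, 131, 139, 136, 136, 136, 137, 135, 130, 114, 112, 114, 114, 102, 132, 173, 171, 173, 176, 175] [260.71 278.19]
collar 291 [172, 173, 172, 173, 172, 173, 153, 121, 123, 134, 139, 138, 139, 138, 137, 139, 137, 131, 123, 114, 110, 117, 151, 175, 173, 173, 171, 175] [260.94 277.76]
collar 292 [170, 172, 173, 173, 171, 173, 166, 150, 132, 122, 128, 129, 135, 133, 132, 131, 128, 127, 120, 118, 130, 149, 169, 172, 172, 171, 171, 172] [261.45 277.07]
collar 293 [171, 169, 169, 171, 172, 173, 171, 166, 155, 132, 123, 128, 126, 121, 125, 123, 121, 122, 127, 139, 158, 169, 172, 175, 175, 171, 174, 173] [262.29 276.04]
```

```bash
python3 -m crank '[[-0.002,0.002,0,0,0,0,0.3],[-0.002,0.002,0.05,0,0,0,0.3],[-0.002,0.002,0.1,0,0,0,0.3],[-0.002,0.002,0.14,0,0,0,0.3],[-0.002,0.002,0.17,0,0,0,0.3],[-0.002,0.002,0.18,0,0,0,0.3],[-0.002,0.002,0.18,0,0,0,0.3],[-0.002,0.002,0.18,0,0,0,0.3]]'
python3 rel.py 15; python3 chk.py 15
```

```text
time: 25.45
eef_pos: [0.594, -0.0761, 0.2181]
tcp_rot: [-0.153, 0.988, -0.0, 0.0]
contact_force: [0.3, -0.1, -1.1]
opening: 0.507
25.65 [ 0.59404809 -0.07604431  0.21826502] base xy mm -0.39806507713166617 0.29708489817117606 spread [0.05026871 0.01672884 0.08397405] [-6.e-04 -4.e-04 -1.e+00] [-0.54896469 -0.70083803 -1.4264076 ]
```

View pics/chk15.png

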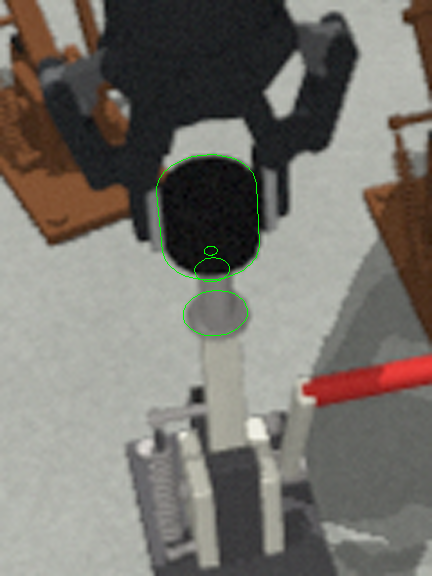

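View pics/top15.png

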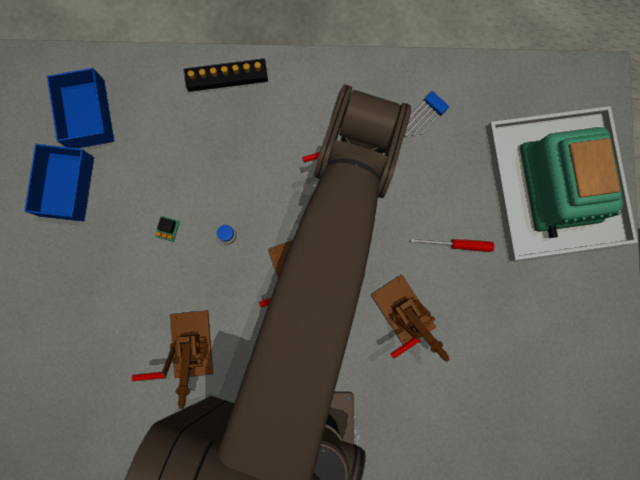

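```bash
python3 -m crank '[[0,0,0.01,0,0,0,0.3],[0,0,0.02,0,0,0,0.3],[0,0,0.03,0,0,0,0.3],[0,0,0.04,0,0,0,0.3],[0,0,0.05,0,0,0,0.3],[0,0,0.05,0,0,0,0.3]]'
python3 -m crank '[[0,0,0.01,0,0,0,0.3],[0,0,0.02,0,0,0,0.3],[0,0,0.03,0,0,0,0.3],[0,0,0.03,0,0,0,0.3]]'
python3 -m crank '[[0,0,0.01,0,0,0,0.3],[0,0,0.02,0,0,0,0.3],[0,0,0.03,0,0,0,0.3],[0,0,0.03,0,0,0,0.3]]'
python3 rel.py 16; python3 chk.py 16
```

```text
time: 26.3
eef_pos: [0.5936, -0.0759, 0.2099]
tcp_rot: [-0.153, 0.988, 0.0, -0.0]
contact_force: [-0.2, -0.2, -0.3]
opening: 0.509
time: 26.7
eef_pos: [0.5937, -0.0759, 0.2055]
tcp_rot: [-0.153, 0.988, 0.0, -0.0]
contact_force: [0.0, -0.1, 0.3]
opening: 0.509
time: 27.1
eef_pos: [0.5937, -0.076, 0.201]
tcp_rot: [-0.152, 0.988, 0.0, -0.0]
contact_force: [0.7, -0.4, -1.1]
opening: 0.513
27.3 [ 0.59381133 -0.07598608  0.20129119] base xy mm -0.6060643656503204 0.4242987745068974 spread [0.15018613 0.05376548 0.27746106] [-1.e-04 -1.e-04 -1.e+00] [-1.96037930e-04 -4.44653501e-01 -7.15167084e-01]
```

View pics/chk16.png

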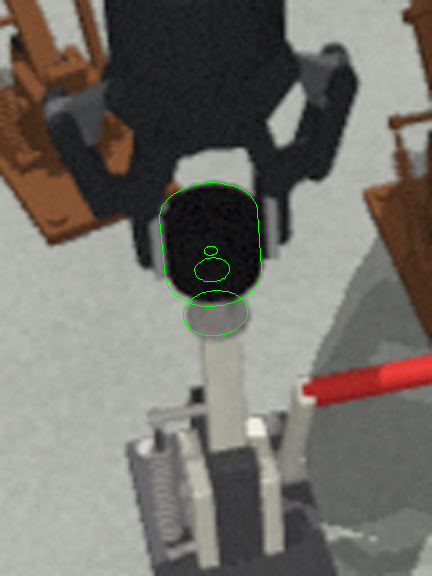

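```bash
python3 - <<'E'
from h import *
a=cv2.imread("pics/wrist16.png")[240:440,220:430].astype(float)
a=np.clip((a/255)**.45*255,0,255).astype(np.uint8);cv2.imwrite("pics/c16.png",cv2.resize(a,None,fx=2.9,fy=2.9,interpolation=2))
E
```

```text
(no output)
```

View pics/c16.png

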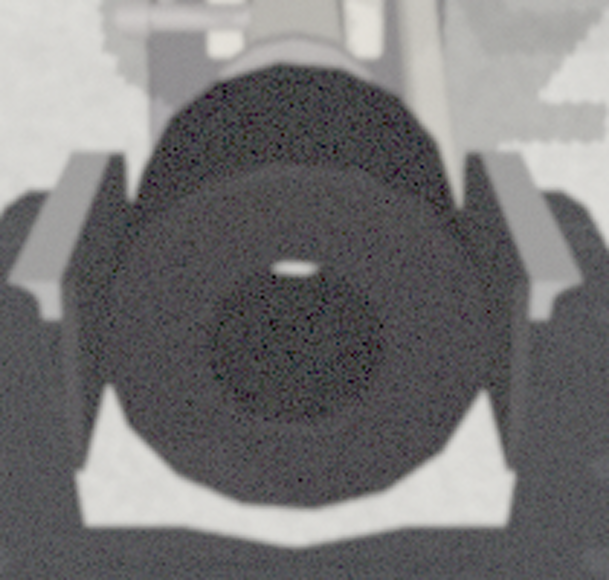

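```bash
for i in 1 ; do python3 -m crank '[[0,0,0.01,0,0,0,0.3],[0,0,0.02,0,0,0,0.3],[0,0,0.03,0,0,0,0.3],[0,0,0.03,0,0,0,0.3]]'; done
python3 -m crank '[[0,0,0.01,0,0,0,0.3],[0,0,0.02,0,0,0,0.3],[0,0,0.03,0,0,0,0.3],[0,0,0.03,0,0,0,0.3]]'
```

```text
time: 27.75
eef_pos: [0.5936, -0.0759, 0.1964]
tcp_rot: [-0.153, 0.988, 0.0, -0.0]
contact_force: [0.1, -0.3, -0.9]
opening: 0.51
time: 28.15
eef_pos: [0.5936, -0.0759, 0.1919]
tcp_rot: [-0.153, 0.988, 0.0, -0.0]
contact_force: [0.4, 0.5, -0.2]
opening: 0.515
```

```bash
python3 -m crank '[[0,0,0.01,0,0,0,0.3],[0,0,0.02,0,0,0,0.3],[0,0,0.03,0,0,0,0.3],[0,0,0.03,0,0,0,0.3]]'
python3 -m crank '[[0,0,0.01,0,0,0,0.3],[0,0,0.02,0,0,0,0.3],[0,0,0.03,0,0,0,0.3],[0,0,0.03,0,0,0,0.3]]'
python3 -m crank '[[0,0,0.005,0,0,0,0.3],[0,0,0.01,0,0,0,0.3],[0,0,0.015,0,0,0,0.3],[0,0,0.02,0,0,0,0.3],[0,0,0.02,0,0,0,0.3]]'
```

```text
time: 28.55
eef_pos: [0.5936, -0.0759, 0.1875]
tcp_rot: [-0.153, 0.988, 0.0, -0.0]
contact_force: [-0.1, 0.5, -0.9]
opening: 0.51
time: 28.95
eef_pos: [0.5936, -0.0759, 0.1829]
tcp_rot: [-0.153, 0.988, 0.0, -0.0]
contact_force: [-0.1, 0.7, 0.4]
opening: 0.51
time: 29.45
eef_pos: [0.5938, -0.076, 0.1802]
tcp_rot: [-0.153, 0.988, 0.0, -0.0]
contact_force: [-1.3, 0.6, -0.8]
opening: 0.51
```

```bash
python3 -m crank '[[0,0,0.005,0,0,0,0.3],[0,0,0.01,0,0,0,0.3],[0,0,0.015,0,0,0,0.3],[0,0,0.02,0,0,0,0.3],[0,0,0.02,0,0,0,0.3]]'
python3 -m crank '[[0,0,0.003,0,0,0,0.3],[0,0,0.006,0,0,0,0.3],[0,0,0.006,0,0,0,0.3]]'
python3 -m crank '[[0,0,0.003,0,0,0,0.3],[0,0,0.006,0,0,0,0.3],[0,0,0.006,0,0,0,0.3]]'
```

```text
time: 29.95
eef_pos: [0.5937, -0.076, 0.1771]
tcp_rot: [-0.153, 0.988, 0.0, -0.0]
contact_force: [-0.1, 0.1, 0.6]
opening: 0.509
time: 30.25
eef_pos: [0.5938, -0.076, 0.1764]
tcp_rot: [-0.153, 0.988, 0.0, -0.0]
contact_force: [0.2, -0.4, -1.1]
opening: 0.513
time: 30.55
eef_pos: [0.5938, -0.076, 0.1754]
tcp_rot: [-0.153, 0.988, 0.0, -0.0]
contact_force: [0.8, -0.2, -1.4]
opening: 0.512
```

```bash
python3 -m crank '[[0,0,0.003,0,0,0,0.3],[0,0,0.006,0,0,0,0.3],[0,0,0.006,0,0,0,0.3]]'

```

```text
time: 30.85
eef_pos: [0.5939, -0.076, 0.175]
tcp_rot: [-0.153, 0.988, -0.0, 0.0]
contact_force: [-0.5, 0.5, 0.2]
opening: 0.512
```

```bash
python3 -m crank '[[0,0,0.003,0,0,0,0.3],[0,0,0.006,0,0,0,0.3],[0,0,0.006,0,0,0,0.3]]'

```

```text
time: 31.15
eef_pos: [0.5939, -0.076, 0.1749]
tcp_rot: [-0.153, 0.988, -0.0, 0.0]
contact_force: [-3.2, 0.4, 5.7]
opening: 0.511
```

```bash
python3 rel.py 17; python3 chk.py 17
```

```text
31.35 [ 0.59395404 -0.07601744  0.17495426] base xy mm -0.4795586628654202 0.3511856643922432 spread [0.00418852 0.00756595 0.02650456] [-3.e-04 -3.e-04 -1.e+00] [-2.04966953  0.57798341  4.83488493]
```

View pics/chk17.png

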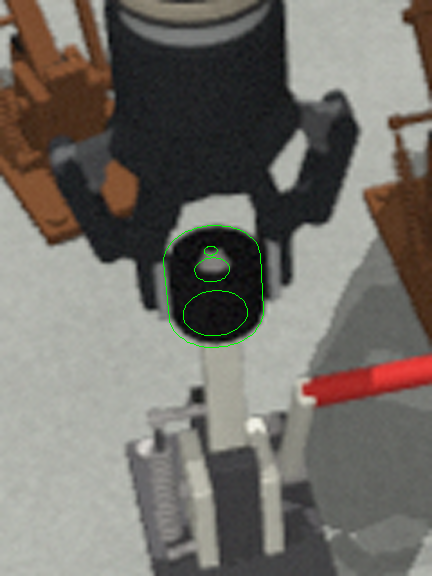

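```bash
python3 -m crank '[[0,0,-0.003,0,0,0,0.3],[0,0,-0.003,0,0,0,0.3]]'
python3 -m crank '[[0,0,0,0,0,0,0.54],[0,0,0,0,0,0,0.58],[0,0,0,0,0,0,0.62],[0,0,0,0,0,0,0.68],[0,0,0,0,0,0,0.74],[0,0,0,0,0,0,0.78],[0,0,0,0,0,0,0.78],[0,0,0,0,0,0,0.78]]'
python3 rel.py 18
```

```text
time: 31.6
eef_pos: [0.5939, -0.076, 0.1749]
tcp_rot: [-0.153, 0.988, -0.0, 0.0]
contact_force: [-1.9, 1.0, 6.6]
opening: 0.516
time: 32.4
eef_pos: [0.5938, -0.076, 0.1742]
tcp_rot: [-0.153, 0.988, -0.0, 0.0]
contact_force: [-0.4, -0.4, 0.5]
opening: 0.778
32.6 [ 0.59384536 -0.0759858   0.17420935] base xy mm -0.573553496083126 0.4142578343041469 spread [0.03037421 0.01184035 0.03600796] [-0.e+00 -1.e-04 -1.e+00] [-0.24154056 -0.11981498  0.12967311]
```

View pics/wrist18.png

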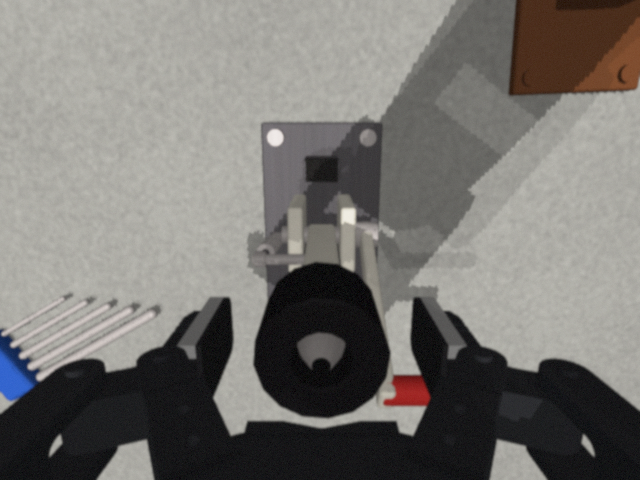

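View pics/z18.png

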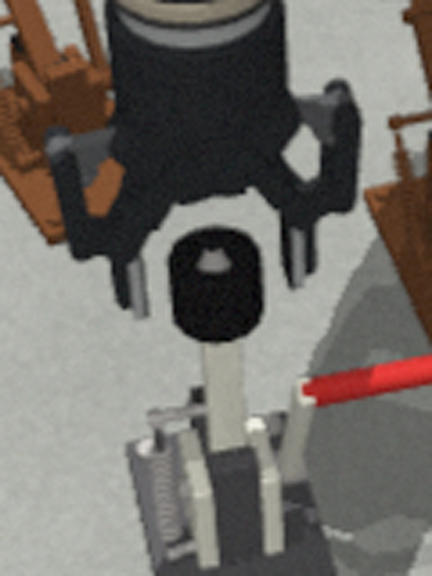

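```bash
python3 -m crank '[[0,0,-0.02,0,0,0,0.78],[0,0,-0.06,0,0,0,0.78],[0,0,-0.15,0,0,0,0.78],[0,0,-0.3,0,0,0,0.78],[0,0,-0.5,0,0,0,0.78],[0,0,-0.7,0,0,0,0.78],[0,0,-0.9,0,0,0,0.78],[0,0,-0.9,0,0,0,0.78]]'
python3 -m crank '[[0.2,0.2,0,0,0,0,0.78],[0.4,0.5,0,0,0,0,0.78],[0.5,0.8,0,0,0,0,0.78],[0.5,0.9,0,0,0,0,0.78],[0.5,0.9,0,0,0,0,0.78],[0.5,0.9,0,0,0,0,0.78]]'
python3 rel.py 19
python3 - <<'E'
from h import *
q=np.load("q.npy");t=np.linspace(0,2*np.pi,60)
for n in("scene","wrist"):
    p=imaging.read_camera(n);h=proj(p,[[q[0],q[1],.17]])[0]
    im=p["pixels"][:,:,::-1].copy()
    for z in(.17,.206): cv2.polylines(im,[np.round(8*proj(p,np.c_[q[0]+.022*np.cos(t),q[1]+.022*np.sin(t),0*t+z])).astype(int).reshape(-1,1,2)],True,(0,255,0),1,shift=3)
    u,v=h.astype(int);u0,v0=max(0,u-60),max(0,v-60); cv2.imwrite(f"pics/fin_{n}.png",cv2.resize(im[v0:v0+140,u0:u0+130],None,fx=4,fy=4,interpolation=2))
    print(n,[ (l,[(np.round(d["location"],1).tolist(),round(d["confidence"],2)) for d in finder.pinpoint(l,p)][:2]) for l in("sleeve","jar","module","driver")])
E
```

```text
time: 33.4
eef_pos: [0.5962, -0.0766, 0.317]
tcp_rot: [-0.153, 0.988, -0.003, 0.006]
contact_force: [-0.1, 0.3, 1.2]
opening: 0.781
time: 34.0
eef_pos: [0.4817, 0.0301, 0.3095]
tcp_rot: [-0.153, 0.988, -0.0, 0.0]
contact_force: [0.5, -0.5, -0.4]
opening: 0.78
34.2 [0.48204768 0.02941297 0.30914124] base xy mm -75.19437196945536 134.72491975385543 spread [0.19612092 0.38105836 0.32533763] [ 5.e-04  0.e+00 -1.e+00] [0.04054401 0.61859759 0.25182662]
scene [('sleeve', [([285.6, 270.9], 0.63)]), ('jar', [([304.5, 417.9], 0.95), ([331.6, 274.8], 0.38)]), ('module', [([311.7, 490.2], 0.95)]), ('driver', [([289.7, 157.6], 0.64)])]
wrist [('sleeve', [([324.2, 147.1], 0.84)]), ('jar', [([225.4, 476.0], 0.61)]), ('module', [([273.4, 582.3], 0.97)]), ('driver', [([268.8, 194.2], 0.47)])]
```

View pics/fin_scene.png

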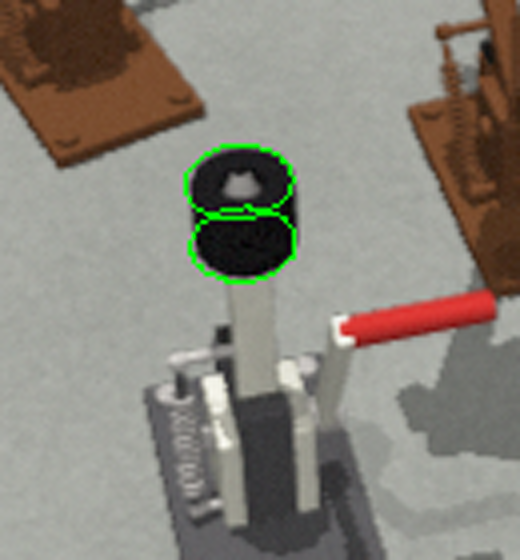

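View pics/fin_wrist.png

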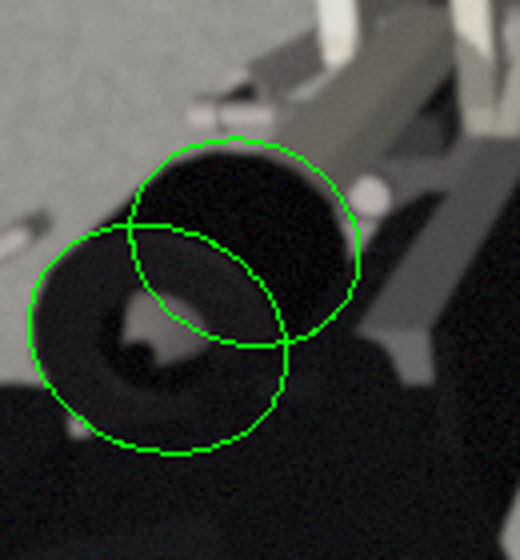

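View pics/scene19.png

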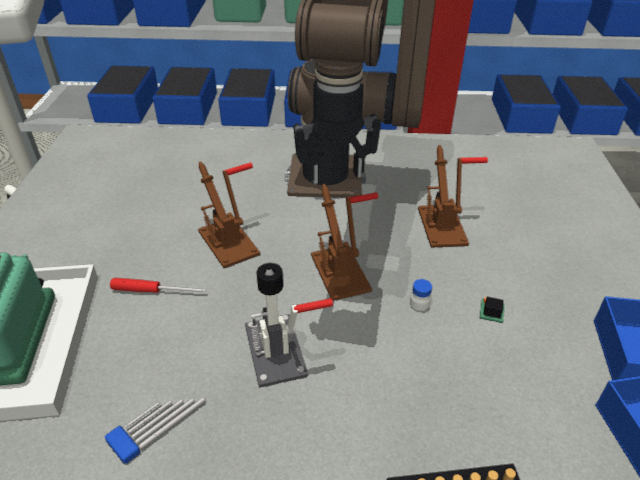

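The sleeve outline matches one seated on the collar (scene crop, about (270,285) in the full picture). The stand is upright, and the jar, module and driver sit where they did at the start.

```bash
python3 -c "
from plant import ticket
print(ticket.sign_off())"
```

```text
the job is handed in; nothing more can be done
None
```

I raised the steel-and-white stand, pressed it home, and left the sleeve on its spigot. The job was handed in at about 34 s of the 72 s allowed.

- **Raising the stand:** I pushed the tang with closed fingers, at about 8 N falling to nothing, and the stand snapped upright. I then pressed it against its stop at 10–11 N for about 0.8 s.
- **Placing the sleeve:** It went over the spigot with no readable side force. It met the collar at the expected height, to within about 0.3 mm, and the contact force as it seated read 5–7 N. I then opened the gripper, lifted clear and moved away.

**Last checks:** In the scene and wrist pictures the sleeve lines up with its predicted outline on the collar, from 170 to 206 mm above the bench. The stand is upright, the jar, module and driver look unmoved, and the robot is touching nothing.

**Disagreements:**
- The cameras disagreed by about 0.5 mm on where the spigot was. I split the difference, and that stayed within the bore's clearance.
- In one move above the stand the arm stopped about 1.5 mm to one side of the intended spot. I saw this in the measured pose and corrected it before lowering.
- After the sleeve touched down I raised the hand slightly to take the load off before opening. The force reading stayed at about 6 N until the gripper opened, well under the 25 N limit.

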